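# Load the jaw splint from behind the bottle into the UV curing drawer

### The arm

A 6-joint arm with a two-finger parallel gripper is mounted at the origin on the work surface. World frame = base frame: x ahead of the robot, y to its left, z up, the work surface at z = 0. Lengths are in m, angles in rad, forces in N, time in s.
With the tool pointing down it reaches from about 0.375 to 0.975 m from the base axis. Payload 3.8 kg.
Tool frame: the origin (TCP) lies midway between the tips of the shut fingers; the grasp point (between the pads) lies 19 mm behind it; z points along the fingers, y is the line along which they close (so a half turn about z gives the same grasp; the last joint's range is limited). The gripper opens to 85 mm and grips with 20 to 120 N. Pads are 22 mm wide; open, the fingers measure 114 mm over their backs; the gripper's body (76 mm by 85 mm) begins 54 mm behind the grasp point. The pads swing forward as they close: fully open they stand 13 mm farther back than shut.
Start: joints at [1.271, 0.264, 1.604, -0, 1.274, -0.037], TCP at [0.175, 0.652, 0.2] pointing down, gripper open.
Joint ranges: [-2.63, 2.63], [-0.94, 2.18], [0.31, 2.57], [-1.31, 4.45], [0, 2.66], [-2.55, 2.55]. Speed limits (rad/s): [2.57, 2.57, 3.14, 3.14, 3.14, 3.14].

### API

Orientations are given as a rotation vector (axis times angle).
In Python, from workcell import status, read_camera, workorder, masks_of gives the robot as it stands.
- The arm moves only by the tool drive_tool, never from a script. Its argument "rows" is a list of rows, each a list of 7 numbers: the turn, a rotation vector about the tool's x, y, z in degrees, then the shift along the tool's x, y, z in m, then the opening, from 0 (shut) to 1 (fully open). In form: [[ax, ay, az, tx, ty, tz, claw], ...]. A call has 1 to 8 rows; each row shifts and turns the commanded pose from where the row before left it, along the tool's axes as they then stand; what a row does not reach is not made up. A row lasts 1/12 s, in which the tool goes at most 41.7 mm and 7.16 degrees, less where a joint would pass 70% of its speed; a pose out of reach is approached as far as the arm can. A call is refused whole if a number of a shift passes 0.0417 or a number of a turn 7.16, either way. A call with a gripper value outside its range is refused whole. The fingers move at their own pace and stop on an object; "force" is the grip in N (left out, the last holds). Time passes only in rows, so rows that do not move let the fingers close. It gives the time, the measured TCP pose, the force, the opening and the grip force at its end, in the units of the state.
- status.read_state(): the state, without advancing time (a new reading comes with each control period).
- read_camera(name): name is "side" or "top" or "wrist"; returns a dict with "color" (384x512x3 uint8, red, green, blue), "intrinsics" (3x3 intrinsics, pixels), "world_from_camera" (4x4, takes a point from camera to world coordinates); the wrist camera has in their place "mount" (4x4, takes a point from camera to tool coordinates, whose origin is the TCP and whose axes are the flange's). Camera axes: x right, y up, looking along -z (the intrinsics and any distortion apply to the point x, -y, -z); pixel columns grow to the right and rows downward; lengths in m; the calibration is good to about 2 mm. The wrist camera is an equidistant fisheye: a pixel r from the principal point sees the ray r / f radians off the axis. A picture is of the moment at which its call begins: read the wrist's pose just before it. There is no depth.
- workorder.finish_job(): hands the job in; it is judged then, once.
Trained networks look in a picture, given as the dict that the camera call returned (one of the last four; its "shot" number tells which), for a name from the list of things; names that differ only in an ending like _2 or _b are one class to them, and where a whole thing is asked for, a point or a joint stands for the part that bears it (a point fixed in the world has none). Each returns a list of dicts, best first, with "score" (0 to 1); they miss things now and then, are a little off and sometimes report something else, mostly with a low value. They report only what shows in the picture. A call takes as long as a camera call.
- masks_of(picture, name): "mask" (384x512 bool, what is visible of it) and "bbox" ([left, top, right, bottom] in pixels, round what is visible of it).
The state is a dict: "time": time; "q": joint angles; "joint_vel": joint speeds; "joint_torque": joint torques, N m; "tool_pos": TCP position; "tcp_rot": TCP orientation; "wrist_force": force on the tool from outside, world axes, zero at the start; "torque": the same for the moment, N m; "width": opening from 0.0 (shut) to 1.0 (fully open); "grip_force": force on a finger pad.
Only numpy, scipy, OpenCV 4.12 (cv2) and the standard library are available. Lean on these libraries where they do the work, as an engineer would, in place of code of your own. Each camera call takes 0.05 s, during which the arm holds its last target. There are 200 camera calls.

### The job

First move the resin bottle and the stemmed knee spacer out of the way, from the steel tray to the black side mat, then take the white jaw splint from behind them, lay it flat, right way up, in the drawer of the curing box, push the drawer fully shut and press the big round button to start the cure. Put the bottle and the spacer back on the tray, each where it stood, keep everything upright, and leave the petri dish and the tweezers where they lie.

Things in the scene. Friction and masses are not known exactly. Their poses are not given: they have to be found in the camera images.
- splint: White resin jaw splint, a horseshoe lying flat, 52 (its x) x 60 (y) mm, 15 high plus 3 mm tooth bumps on top, 25 g. Origin: centre of the underside of that outline. Arch towards +x; two straight legs, 12 wide, run from x = -4 to -26 mm at y = +-24, outer faces parallel, 60 mm apart. Lies on the tray's far side (tray +x), legs close behind bottle and spacer.
- bottle: Amber resin bottle with paper band and black screw cap, closed, about 220 g. Body 52 mm diameter up to height 76, narrowing to a 24 mm neck; cap 30 mm diameter, from height 92 to 116. Origin: centre of the underside, z up its axis. Stands on the robot's side of the tray, left or right.
- spacer: Black nylon knee spacer prototype, about 130 g, standing on its kidney-shaped plate, stem up. Plate 42 (its x) x 65 (y) mm, 14 thick; the stem, a 16 mm round bar in the middle, ends 95 mm above the underside, with small fins below 37 mm. Origin: centre of the underside, z up the stem. Stands beside the bottle.
- tray: Shallow stainless tray, fixed, 150 mm (x) by 180 mm (y), rim 12 mm high and 4 mm thick. Origin: centre of the underside; the floor the things stand on is 4 mm above it. The x axis points from the side nearer the robot to the far side.
- mat: Black rubber side mat, fixed, 150 mm (x) by 240 mm (y), 3 mm thick; the petri dish lies near its +y end and the rest is free. Origin: centre of the underside, 3 mm below its top. It lies on the other side of the curing box from the tray.
- cure_box: White UV curing box, fixed, 220 mm deep (x) by 230 mm wide (y) by 120 mm high. Origin: centre of the underside. The front with the drawer is the face at x = -110 mm, towards the robot; the drawer slides along the box's x axis.
- drawer: Drawer of the curing box, out 125-133 mm at the start. Origin: middle of its floor's top, 22 mm over the bench; at x = -48 mm in the box frame when shut, -173 to -181 when out. Axes as the box. Inside 120 (x) x 144 (y) mm, walls 28 high. Front panel 198 wide, face x = -74, top z = 58. Bar handle 100 long along y, axis x = -109, z = 42. Slides with 1.5 N friction, stays put.
- start: Big round green start button on top of the curing box, 50 mm in diameter, pressed straight down: 6 mm travel, 5 N to the bottom, springs back. The middle of its top face is 18 mm above the origin, which is 124 mm above the bench when not pressed.
- dish: Stainless petri dish with its lid on, 58 mm diameter, 16 mm high, lying on the mat; origin at the centre of the underside. To be left alone.
- tweezers: Orange plastic tweezers lying on the bench beside the curing box, left of it as the robot sees it, 121 mm along their x, about 18 mm wide, 8 mm high; origin at the middle, on the bench. To be left alone.

How it is judged:
By the outcome, as a careful person would: the job done as asked, in the order asked, and still so for the second after the job is handed in, with the robot touching nothing.
It also fails if it takes over 136 s, if anything falls off the work surface, if the arm or the gripper's body presses on something with over 40 N, if the wrist force passes 120 N, or if a joint passes its speed limit or range.

## Working session

There is one attempt and no reset: what is moved stays moved. The work goes in short steps, Python scripts to look and compute and a tool call to move; the robot and the scene stay as the last step left them, time stands still between calls to the robot, and variables do not carry over. Pictures are saved under pics/ and viewed, at most 14 in all, crops included, and the job is handed in when it is done.

Besides the shell and the picture viewer there is one more tool, called as name(argument=value, ...) on one line, values as JSON. drive_tool: Moves the arm, as the interface text tells. Its arguments: {"type":"object","properties":{"rows":{"type":"array"},"force":{"type":"number"}},"required":["rows"]}

```bash
ls; mkdir -p pics
python3 - <<'E'
from workcell import status, read_camera, workorder, masks_of
import cv2, numpy as np
print(status.read_state())
for n in ["top","side"]:
    p=read_camera(n); cv2.imwrite(f"pics/{n}0.png",p["color"][:,:,::-1])
    print(n,p["intrinsics"].tolist(),np.round(p["world_from_camera"],4).tolist(),[k for k in p if k!='color'])
    for o in ["splint","bottle","spacer","tray","mat","cure_box","drawer","start","dish","tweezers"]:
        r=masks_of(p,o)
        for d in r[:2]: 
            ys,xs=np.nonzero(d["mask"]); print(o,round(d["score"],2),d["bbox"],xs.mean().round(1),ys.mean().round(1),len(xs))
E
```

```text
pics
{'time': 0.0, 'q': array([ 1.27113406e+00,  2.64740717e-01,  1.60540002e+00, -1.61614445e-05,
        1.27370003e+00, -3.69192504e-02]), 'joint_vel': array([-4.25783518e-04, -7.37458438e-04,  3.91992139e-04,  5.45974005e-05,
       -1.81213552e-03, -4.92312105e-04]), 'joint_torque': array([-2.02093535e-03, -5.15125537e+01, -3.67301524e+01, -5.94144494e-04,
        1.25865592e-02, -1.86959022e-05]), 'tool_pos': array([0.17509719, 0.65104993, 0.19835644]), 'tcp_rot': array([-0.41147467, -3.11416292,  0.00348511]), 'wrist_force': array([ 0.27449861, -0.39909361, -0.32504483]), 'torque': array([-0.05113813,  0.02257499, -0.03411166]), 'grip_force': 0.0, 'width': 1.0009459982654796}
top [[494.63803374354535, 0.0, 257.67986894410717], [0.0, 494.63803374354535, 196.99545089359015], [0.0, 0.0, 1.0]] [[-0.0124, 0.993, -0.1171, 0.4427], [-0.9999, -0.012, 0.004, 0.0254], [0.0026, 0.1172, 0.9931, 1.3724], [0.0, 0.0, 0.0, 1.0]] ['intrinsics', 'world_from_camera', 'shot']
bottle 0.8 [126.6, 247.0, 152.8, 270.5] 140.0 258.5 421
spacer 0.64 [156.6, 249.9, 181.1, 266.6] 170.5 258.9 333
tray 0.85
[... 713 characters left out ...]
 249.5 296.8 299
splint 0.26 [184.1, 258.3, 225.7, 271.1] 203.2 263.9 196
bottle 0.85 [256.9, 287.2, 285.5, 325.2] 270.4 307.6 791
bottle 0.34 [238.1, 285.4, 258.5, 311.4] 249.2 295.7 280
spacer 0.83 [275.7, 268.3, 290.1, 302.8] 282.5 285.7 320
spacer 0.47 [256.6, 285.3, 283.2, 331.0] 270.2 308.2 822
tray 0.78 [222.6, 265.1, 303.2, 343.3] 260.9 306.5 2644
mat 0.65 [283.8, 146.8, 346.1, 192.5] 316.7 166.7 1505
cure_box 0.63 [147.5, 146.0, 296.6, 242.0] 217.0 195.8 8124
drawer 0.82 [226.9, 182.2, 300.1, 244.5] 260.9 210.8 2362
start 0.68 [209.2, 169.4, 225.1, 182.1] 218.5 174.9 168
dish 0.46 [300.7, 171.3, 321.4, 184.7] 309.6 178.5 190
tweezers 0.71 [184.7, 258.4, 225.3, 270.4] 203.3 264.0 248
```

Run:
```python
import cv2
t=cv2.imread("pics/top0.png")[85:285,110:425]; cv2.imwrite("pics/t0c.png",cv2.resize(t,None,fx=2.5,fy=2.5,interpolation=cv2.INTER_CUBIC))
s=cv2.imread("pics/side0.png")[140:350,140:350]; cv2.imwrite("pics/s0c.png",cv2.resize(s,None,fx=2.8,fy=2.8,interpolation=cv2.INTER_CUBIC))
```

```text
(no output)
```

View pics/t0c.png

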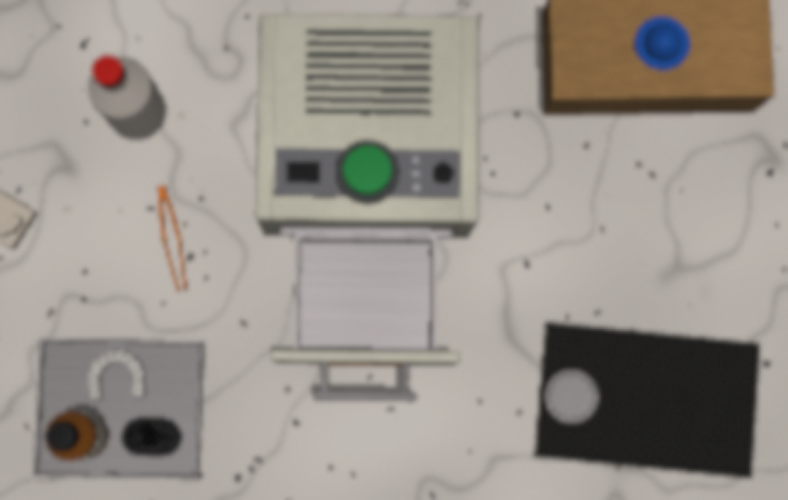

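View pics/s0c.png

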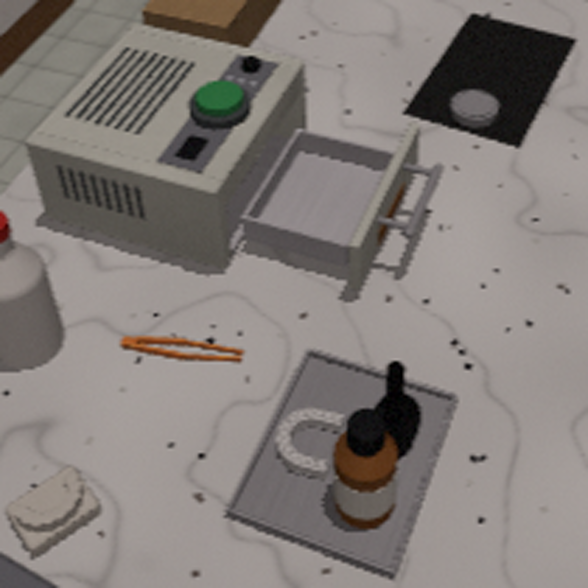

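```bash
cat > h.py <<'E'
from workcell import status, read_camera, workorder, masks_of
import cv2, numpy as np
from scipy.spatial.transform import Rotation as Rn
def pose():
    s=status.read_state(); T=np.eye(4); T[:3,:3]=Rn.from_rotvec(s["tcp_rot"]).as_matrix(); T[:3,3]=s["tool_pos"]; return T
def shot(name):
    T=pose(); p=read_camera(name)
    p["W"]=T@p["mount"] if name=="wrist" else p["world_from_camera"]; p["fish"]=name=="wrist"; return p
def ray(p,uv):
    K=p["intrinsics"]; uv=np.atleast_2d(np.asarray(uv,float))
    a=(uv-[K[0,2],K[1,2]])/[K[0,0],K[1,1]]
    if p["fish"]:
        r=np.hypot(*a.T)+1e-12; d=np.c_[a*(np.sin(r)/r)[:,None],np.cos(r)]
    else: d=np.c_[a,np.ones(len(a))]
    d=d*[1,-1,-1]; return p["W"][:3,3],(d/np.linalg.norm(d,axis=1)[:,None])@p["W"][:3,:3].T
def onz(p,uv,z):
    o,d=ray(p,uv); return o+d*((z-o[2])/d[:,2])[:,None]
def proj(p,X):
    X=np.atleast_2d(X); c=(X-p["W"][:3,3])@p["W"][:3,:3]*[1,-1,-1]; K=p["intrinsics"]
    if p["fish"]:
        r=np.hypot(c[:,0],c[:,1])+1e-12; a=c[:,:2]/r[:,None]*np.arctan2(r,c[:,2])[:,None]
    else: a=c[:,:2]/c[:,2:]
    return a*[K[0,0],K[1,1]]+[K[0,2],K[1,2]]
def tri(obs):
    A=np.zeros((3,3));b=np.zeros(3)
    for p,uv in obs:
        o,d=ray(p,uv);M=np.eye(3)-np.outer(d[0],d[0]);A+=M;b+=M@o
    return np.linalg.solve(A,b)
def maskpts(m):
    c=max(cv2.findContours(m.astype(np.uint8),cv2.RETR_EXTERNAL,cv2.CHAIN_APPROX_NONE)[0],key=cv2.contourArea); return c[:,0,:].astype(float)
def rect(p,m,z):
    q=onz(p,maskpts(m),z)[:,:2]; return cv2.minAreaRect((q*1000).astype(np.float32))
def plan(tgt,yaw=None):
    "yaw = world angle (deg) of tool y axis minus 90"
    T=pose(); y=np.degrees(np.arctan2(T[1,1],T[0,1]))-90; R=T[:3,:3]
    print("pos",T[:3,3].round(4),"yaw",y.round(2),"toolz",T[:3,2].round(3))
    if yaw is not None: print(" turn az", round(y-yaw,2)); R=Rn.from_euler('z',yaw-y,degrees=True).as_matrix()@R
    s=R.T@(np.asarray(tgt)-T[:3,3]); print(" shift mm",(s*1000).round(1),"rows",np.ceil(np.abs(s).max()/.0417))
E
python3 - <<'E'
from h import *
T=shot("top");S=shot("side"); C={}
for o,z in [("tray",.012),("mat",.003),("dish",.016),("start",.142),("drawer",.05)]:
    m=masks_of(T,o)[0]["mask"]; r=rect(T,m,z); print(o,np.round(r[0],1),np.round(r[1],1),round(r[2],1), "side", np.round(rect(S,masks_of(S,o)[0]["mask"],z)[0],1))
for o,a,b in [("cap",(110+62/2.5,85+436/2.5),(140+366/2.8,140+428/2.8)),("stem",(110+150/2.5,85+434/2.5),(140+396/2.8,140+366/2.8)),("button",(256.1,152),(218.5,173.5))]:
    print(o,(tri([(T,a),(S,b)])*1000).round(1), (onz(T,a,.12)[0]*1000).round(1))
sp=[(110+x/2.5,85+y/2.5) for x,y in [(97,398),(137,396),(118,352),(88,375),(143,372)]]
print("splint legL legR archtop L R",(onz(T,sp,.02)[:,:2]*1000).round(1).tolist())
bx=[(110+x/2.5,85+y/2.5) for x,y in [(258,222),(478,222),(262,15),(474,15)]]
print("box",(onz(T,bx,.12)[:,:2]*1000).round(1).tolist())
hd=[(110+x/2.5,85+y/2.5) for x,y in [(313,397),(415,397),(272,352),(458,355)]]
print("handle",(onz(T,hd,.045)[:,:2]*1000).round(1).tolist())
W=shot("wrist"); print(W["intrinsics"].tolist(),W["mount"].round(4).tolist(),pose().round(3).tolist())
plan([0.30,0.30,0.30],0)
E
```

```text
tray [467.6 297.3] [182.1 151.2] 87.1 side [463.4 301.3]
mat [ 470.  -284.3] [240.  150.3] 83.5 side [ 466.8 -280.4]
dish [ 473.6 -196.5] [52.  54.6] 88.3 side [ 470.5 -192.4]
start [702.6  24.6] [48.1 46.4] 89.3 side [697.2  31.1]
drawer [560.7  26.1] [198.2 181.3] 87.0 side [559.2  27.6]
cap [436.3 333.3 109.8] [436.4 330.8 120. ]
stem [436.9 249.3  80.7] [437.3 242.5 120. ]
button [701.4  22.5 139.6] [707.2  23.  120. ]
splint legL legR archtop L R [[476.4, 317.8], [478.1, 274.4], [526.2, 295.6], [501.5, 328.0], [504.1, 268.1]]
box [[651.6, 133.7], [648.9, -91.9], [870.8, 129.1], [868.3, -92.7]]
handle [[474.0, 81.7], [472.7, -27.3], [522.7, 125.4], [517.0, -74.2]]
[[297.3186396354542, 0.0, 257.1591290863659], [0.0, 297.3186396354542, 193.3227950713473], [0.0, 0.0, 1.0]] [[0.001, 0.9459, 0.3244, 0.084], [1.0, -0.0012, 0.0004, -0.0006], [0.0007, 0.3244, -0.9459, -0.1746], [0.0, 0.0, 0.0, 1.0]] [[-0.966, 0.26, -0.0, 0.175], [0.26, 0.966, -0.0, 0.652], [0.0, -0.0, -1.0, 0.2], [0.0, 0.0, 0.0, 1.0]]
pos [0.1753 0.6518 0.1996] yaw -15.05 toolz [-0. -0. -1.]
 turn az -15.05
 shift mm [-124.7 -351.8 -100.3] rows 9.0
```

drive_tool(rows=[[0, 0, -5, 0, 0, -0.02, 1], [0, 0, -5, 0, 0, -0.02, 1], [0, 0, -5, 0, 0, -0.02, 1], [0, 0, 0, -0.03, -0.039, -0.01, 1], [0, 0, 0, -0.03, -0.039, -0.01, 1], [0, 0, 0, -0.03, -0.039, -0.01, 1], [0, 0, 0, -0.03, -0.039, -0.01, 1], [0, 0, 0, -0.03, -0.039, -0.01, 1]])

```text
time: 2.42
tool_pos: [0.3003, 0.4884, 0.3017]
tcp_rot: [0.0, 3.141, 0.0]
wrist_force: [0.6, 0.3, -0.1]
width: 1.001
grip_force: 0.0
```

drive_tool(rows=[[0, 0, 0, -0.03, -0.039, -0.01, 1], [0, 0, 0, -0.03, -0.039, -0.01, 1], [0, 0, 0, -0.03, -0.039, -0.01, 1], [0, 0, 0, -0.03, -0.039, -0.01, 1], [0, 0, 0, 0, 0, 0, 1], [0, 0, 0, 0, 0, 0, 1]])

```text
time: 2.92
tool_pos: [0.4007, 0.3589, 0.3355]
tcp_rot: [0.009, 3.14, 0.002]
wrist_force: [-0.6, 1.1, -0.2]
width: 1.001
grip_force: 0.0
```

Run:
```python
from h import *
plan([.45,.297,.34],-2.5)
p=shot("wrist"); cv2.imwrite("pics/w1.png",p["color"][:,:,::-1]); np.savez("w1.npz",W=p["W"],K=p["intrinsics"])
for o in ["tray","splint","bottle","spacer"]:
    for d in masks_of(p,o)[:2]: print(o,round(d["score"],2),d["bbox"])
```

```text
pos [0.4007 0.3589 0.3355] yaw -0.32 toolz [ 0.001  0.001 -1.   ]
 turn az 2.18
 shift mm [-52.  -59.7  -4.6] rows 2.0
tray 0.84 [168.6, 135.9, 272.7, 227.5]
tray 0.73 [0.5, 155.8, 29.5, 219.4]
splint 0.78 [201.2, 184.6, 237.6, 218.7]
bottle 0.98 [223.9, 149.6, 256.5, 193.3]
```

View pics/w1.png

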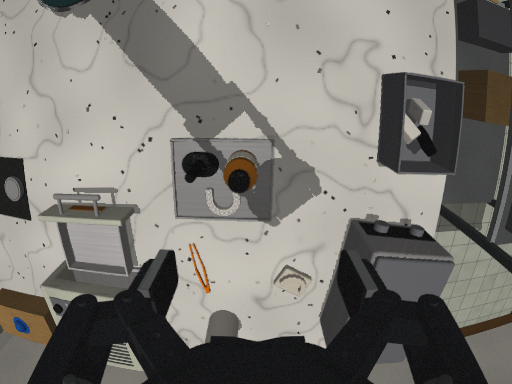

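drive_tool(rows=[[0, 0, 2.2, 0, -0.01, 0.02, 1], [0, 0, 0, -0.005, -0.017, 0.03, 1], [0, 0, 0, -0.005, -0.017, 0.03, 1], [0, 0, 0, -0.005, -0.017, 0.03, 1], [0, 0, 0, 0, 0, 0.02, 1], [0, 0, 0, 0, 0, 0, 1], [0, 0, 0, 0, 0, 0, 1]])

```text
time: 3.75
tool_pos: [0.4106, 0.2991, 0.2031]
tcp_rot: [-0.06, -3.138, 0.003]
wrist_force: [0.7, -0.8, 0.5]
width: 0.998
grip_force: 0.0
```

Run:
```python
from h import *
plan([.43,.297,.2],-2.5)
p=shot("wrist"); cv2.imwrite("pics/w2.png",p["color"][:,:,::-1]); np.savez("w2.npz",W=p["W"],K=p["intrinsics"])
a=p["color"][:,:,::-1]; tl=proj(p,[[.375,.40,0.0],[.56,.19,0.]]);print(tl)
for o in ["tray","splint","bottle","spacer"]:
    for d in masks_of(p,o)[:2]: print(o,round(d["score"],2),d["bbox"])
x0,y0=170,110
c=a[y0:y0+150,x0:x0+190]; cv2.imwrite("pics/w2c.png",cv2.resize(c,None,fx=4,fy=4,interpolation=cv2.INTER_CUBIC))
```

```text
pos [0.4106 0.2991 0.2031] yaw -2.17 toolz [-0.003 -0.002 -1.   ]
 turn az 0.33
 shift mm [-19.5  -1.2   3. ] rows 1.0
[[334.59394241 132.18309444]
 [189.47091644 261.26404635]]
tray 0.57 [184.2, 142.1, 326.6, 254.6]
splint 0.57 [233.4, 210.2, 281.7, 248.6]
bottle 0.9 [263.8, 161.3, 313.3, 231.7]
spacer 0.65 [202.8, 164.5, 255.4, 214.6]
```

View pics/w2c.png

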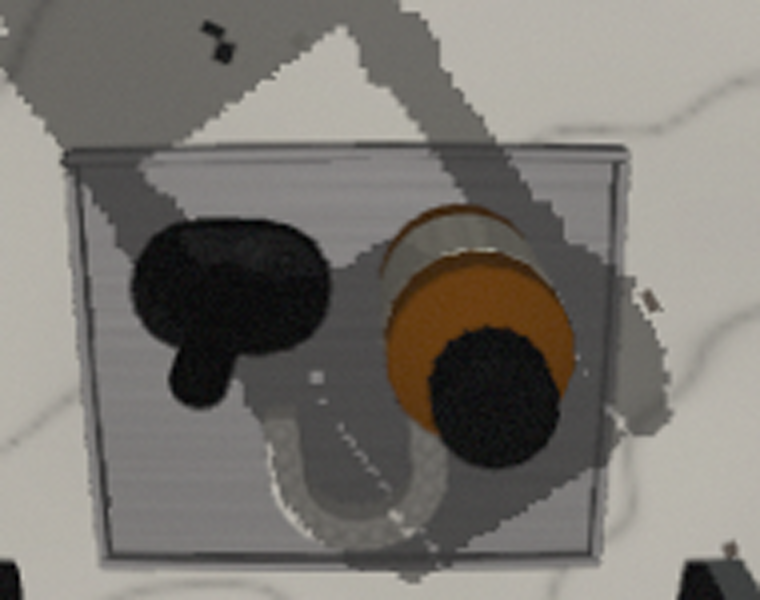

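Run:
```python
from h import *
def ld(n): d=np.load(n+".npz"); return dict(W=d["W"],intrinsics=d["K"],fish=True)
a,b=ld("w1"),ld("w2"); c=lambda *q:[(170+x/4,110+y/4) for x,y in q]
# finer dark-blob measure in w1
im=cv2.imread("pics/w1.png"); cv2.imwrite("pics/w1c.png",cv2.resize(im[125:235,155:285],None,fx=6,fy=5.4,interpolation=cv2.INTER_CUBIC)[:600])
z=.12; print("cap",(onz(b,c((495,401)),.12)*1000).round(1), "tri w1/w2",(tri([(a,(239,182)),(b,c((495,401))[0])])*1000).round(1))
print("stem",(onz(b,c((202,376)),.099)*1000).round(1),"tri",(tri([(a,(188.5,178)),(b,c((202,376))[0])])*1000).round(1))
print("bottle base L R front",(onz(b,c((382,280),(548,280),(463,205)),.03)*1000).round(1).tolist())
print("plate L R top bot",(onz(b,c((132,287),(330,287),(230,218),(270,355)),.018)*1000).round(1).tolist())
print("tray corners",(onz(b,c((66,152),(628,150),(100,566),(600,562)),.012)*1000).round(1).tolist())
print("splint legL-end-outer, legR outer, L mid, R mid, bottom",(onz(b,c((266,410),(447,440),(268,460),(447,470),(358,548)),.02)*1000).round(1).tolist())
```

```text
cap [[432.5 331.9 120. ]] tri w1/w2 [436.9 333.  109.8]
stem [[431.6 260.5  99. ]] tri [431.3 260.  103. ]
bottle base L R front [[428.2, 307.6, 30.0], [429.9, 358.7, 30.0], [405.6, 332.6, 30.0]]
plate L R top bot [[431.0, 228.1, 18.0], [433.4, 291.3, 18.0], [409.8, 261.1, 18.0], [455.5, 271.1, 18.0]]
tray corners [[387.2, 209.2, 12.0], [393.1, 387.2, 12.0], [536.0, 204.2, 12.0], [540.8, 383.3, 12.0]]
splint legL-end-outer, legR outer, L mid, R mid, bottom [[473.8, 268.8, 20.0], [486.7, 327.7, 20.0], [491.8, 268.3, 20.0], [497.6, 327.6, 20.0], [526.1, 297.0, 20.0]]
```

View pics/w1c.png

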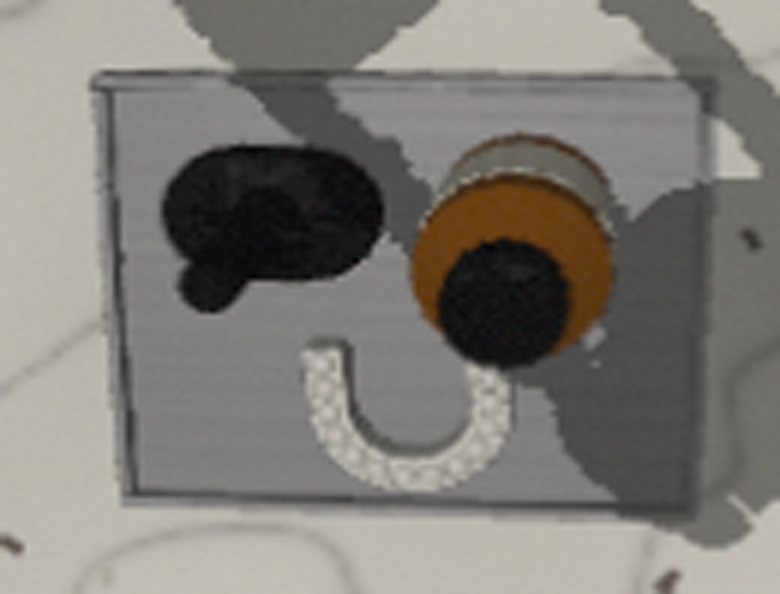

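drive_tool(rows=[[0, 0, 0, -0.01, 0.017, 0, 0.65], [0, 0, 0, -0.01, 0.017, 0.01, 0.65], [0, 0, 0, 0, 0, 0.015, 0.65], [0, 0, 0, 0, 0, 0.02, 0.65], [0, 0, 0, 0, 0, 0.02, 0.65], [0, 0, 0, 0, 0, 0, 0.65], [0, 0, 0, 0, 0, 0, 0.65]])

```text
time: 4.58
tool_pos: [0.433, 0.3319, 0.1392]
tcp_rot: [-0.061, -3.14, 0.001]
wrist_force: [-0.1, 0.9, 1.3]
width: 0.654
grip_force: 0.0
```

Run:
```python
from h import *
plan([.432,.332,.098])
p=shot("wrist"); cv2.imwrite("pics/w3.png",cv2.resize(p["color"][80:384,100:420,::-1],None,fx=1.9,fy=1.9))
```

```text
pos [0.433  0.3319 0.1392] yaw -2.23 toolz [-0.001 -0.001 -1.   ]
 shift mm [ 0.9  0.1 41.2] rows 1.0
```

View pics/w3.png

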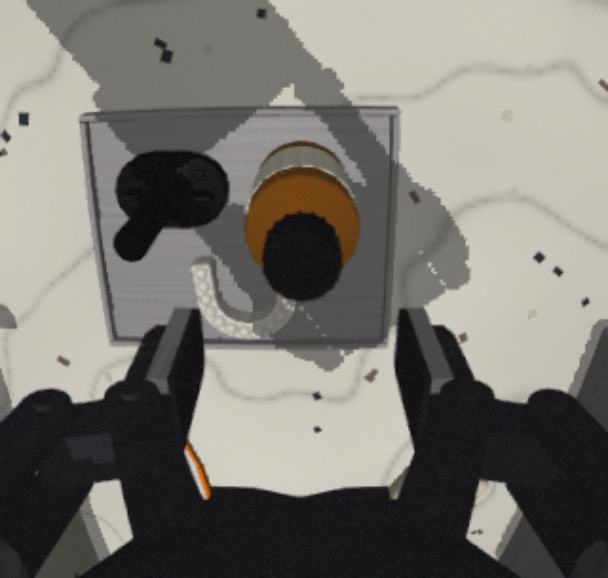

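drive_tool(rows=[[0, 0, 0, 0, 0, 0.02, 0.65], [0, 0, 0, 0.0005, 0, 0.021, 0.65], [0, 0, 0, 0, 0, 0, 0.65], [0, 0, 0, 0, 0, 0, 0.65]], force=50)

```text
time: 4.97
tool_pos: [0.433, 0.3321, 0.0992]
tcp_rot: [-0.062, -3.141, 0.0]
wrist_force: [0.7, 0.2, 0.4]
width: 0.652
grip_force: 0.0
```

drive_tool(rows=[[0, 0, 0, 0, 0, 0, 0.2], [0, 0, 0, 0, 0, 0, 0.2], [0, 0, 0, 0, 0, 0, 0.2], [0, 0, 0, 0, 0, 0, 0.2], [0, 0, 0, 0, 0, 0, 0.2], [0, 0, 0, 0, 0, 0, 0.2], [0, 0, 0, 0, 0, 0, 0.2]])

```text
time: 5.55
tool_pos: [0.4329, 0.332, 0.0985]
tcp_rot: [0.062, 3.141, 0.0]
wrist_force: [0.5, 0.3, 0.6]
width: 0.202
grip_force: 0.0
```

Run:
```python
from h import *
print(status.read_state()["width"],status.read_state()["grip_force"])
p=shot("wrist"); cv2.imwrite("pics/w4.png",cv2.resize(p["color"][80:384,100:420,::-1],None,fx=1.9,fy=1.9))
```

```text
0.20182352423434774 0.0
```

View pics/w4.png

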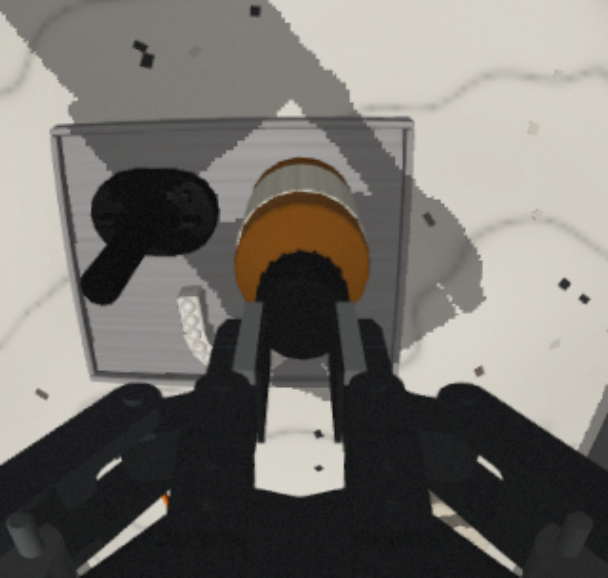

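Run:
```python
from h import *
p=shot("wrist"); a=p["color"]
f=lambda X:((proj(p,X)-[100,80])*1.9).round(0).tolist()
T=pose(); P=lambda x,y,z:(T@[x,y,z,1])[:3]
print("tcp",f([P(0,0,0)]),"pad corners",f([P(.011,.009,0),P(.011,-.009,0),P(-.011,.009,0),P(.011,.015,0),P(.011,-.015,0),P(.011,.015,-.038)]))
for x in(.420,.426,.432,.438,.45): print(x,f([[x,.332,.12],[x-.015,.332,.096],[x,.317,.12],[x,.347,.12],[x+.015,.332,.12]]))
cv2.imwrite("pics/w5.png",cv2.resize(a[195:320,205:315,::-1],None,fx=5,fy=4.8,interpolation=cv2.INTER_CUBIC))
```

```text
tcp [[300.0, 282.0]] pad corners [[327.0, 253.0], [273.0, 253.0], [326.0, 310.0], [345.0, 253.0], [256.0, 253.0], [355.0, 306.0]]
0.42 [[299.0, 275.0], [297.0, 203.0], [249.0, 276.0], [349.0, 273.0], [301.0, 319.0]]
0.426 [[300.0, 293.0], [298.0, 220.0], [250.0, 294.0], [349.0, 291.0], [302.0, 335.0]]
0.432 [[300.0, 310.0], [299.0, 237.0], [252.0, 312.0], [349.0, 308.0], [302.0, 351.0]]
0.438 [[301.0, 327.0], [299.0, 253.0], [253.0, 328.0], [349.0, 325.0], [303.0, 367.0]]
0.45 [[303.0, 359.0], [301.0, 285.0], [256.0, 360.0], [349.0, 357.0], [304.0, 396.0]]
```

View pics/w5.png

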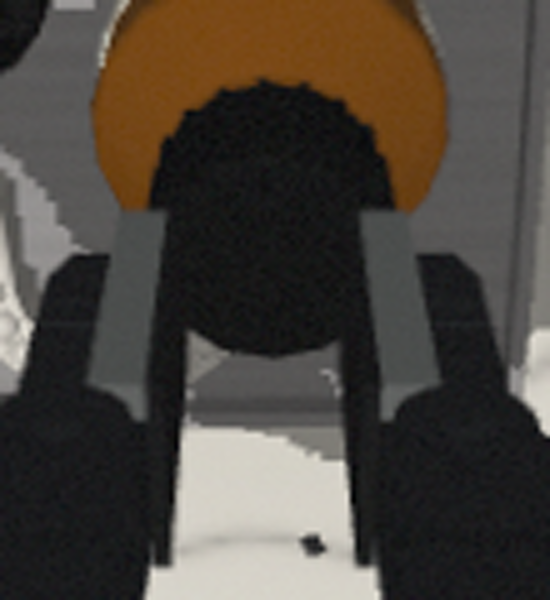

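drive_tool(rows=[[0, 0, 0, 0, 0, 0, 0], [0, 0, 0, 0, 0, 0, 0], [0, 0, 0, 0, 0, 0, 0], [0, 0, 0, 0, 0, 0, 0]])

```text
time: 5.98
tool_pos: [0.4329, 0.332, 0.0983]
tcp_rot: [-0.062, -3.141, 0.0]
wrist_force: [-0.5, -0.2, 0.0]
width: 0.002
grip_force: 0.0
```

Run:
```python
from h import *
p=shot("side"); a=p["color"][250:340,225:325,::-1]
q=shot("wrist")["color"][195:320,205:315,::-1]
cv2.imwrite("pics/s6.png",np.hstack([cv2.resize(a,(440,396),interpolation=cv2.INTER_CUBIC),cv2.resize(q,(349,396),interpolation=cv2.INTER_CUBIC)]))
```

```text
(no output)
```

View pics/s6.png

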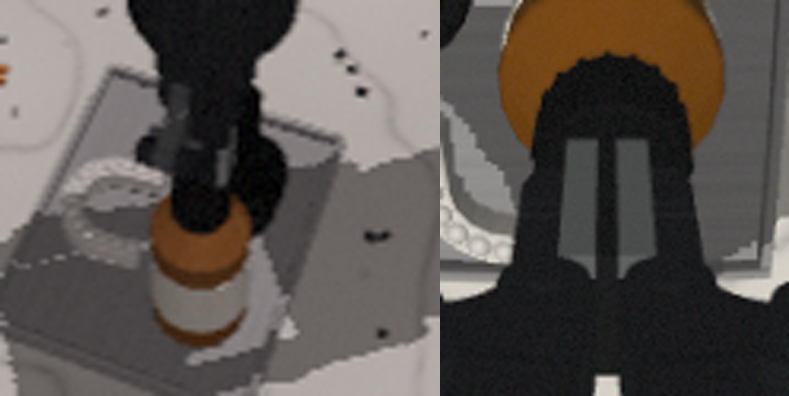

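Run:
```python
from h import *
p=shot("side"); q=shot("wrist")
for dz in(0,.01,.02,.03,.04):
    X=pose()[:3,3]+[0,0,dz]; X2=X+[-.011,0,0]
    print(dz,((proj(p,[X,X2])-[225,250])*4.4).round().tolist(),((proj(q,[X,X2])-[205,195])*3.17).round().tolist())
print("captop center/edges",((proj(p,[[.434,.332,.12],[.434,.347,.12],[.434,.332,.096]])-[225,250])*4.4).round().tolist())
```

```text
0 [[208.0, 201.0], [229.0, 208.0]] [[168.0, 107.0], [166.0, 57.0]]
0.01 [[208.0, 190.0], [230.0, 196.0]] [[168.0, 129.0], [166.0, 78.0]]
0.02 [[209.0, 178.0], [230.0, 185.0]] [[168.0, 153.0], [166.0, 100.0]]
0.03 [[209.0, 167.0], [230.0, 173.0]] [[169.0, 180.0], [166.0, 125.0]]
0.04 [[209.0, 155.0], [231.0, 161.0]] [[169.0, 210.0], [166.0, 153.0]]
captop center/edges [[206.0, 176.0], [197.0, 201.0], [206.0, 203.0]]
```

drive_tool(rows=[[0, 0, 0, 0, 0, 0, 0.8], [0, 0, 0, 0, 0, 0, 0.8], [0, 0, 0, 0, 0, 0, 0.8], [0, 0, 0, 0, 0, 0, 0.8], [0, 0, 0, 0, 0, 0, 0.8], [0, 0, 0, 0, 0, 0.01, 0.8], [0, 0, 0, 0, 0, 0.01, 0.8], [0, 0, 0, 0, 0, 0, 0.8]], force=20)

```text
time: 6.85
tool_pos: [0.431, 0.3306, 0.0753]
tcp_rot: [-0.062, -3.137, 0.004]
wrist_force: [-0.8, 0.0, -0.6]
width: 0.797
grip_force: 0.0
```

drive_tool(rows=[[0, 0, 0, 0, 0, 0, 0.25], [0, 0, 0, 0, 0, 0, 0.25], [0, 0, 0, 0, 0, 0, 0.25], [0, 0, 0, 0, 0, 0, 0.25], [0, 0, 0, 0, 0, 0, 0.25], [0, 0, 0, 0, 0, 0, 0.25], [0, 0, 0, 0, 0, 0, 0.25]])

```text
time: 7.43
tool_pos: [0.4331, 0.3322, 0.0787]
tcp_rot: [0.062, 3.14, 0.001]
wrist_force: [0.1, 0.3, -0.7]
width: 0.332
grip_force: 20.0
```

Run:
```python
from h import *
p=shot("side"); a=p["color"][250:340,225:325,::-1]
q=shot("wrist")["color"][195:320,205:315,::-1]
cv2.imwrite("pics/s7.png",np.hstack([cv2.resize(a,(440,396),interpolation=cv2.INTER_CUBIC),cv2.resize(q,(349,396),interpolation=cv2.INTER_CUBIC)]))
```

```text
(no output)
```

View pics/s7.png

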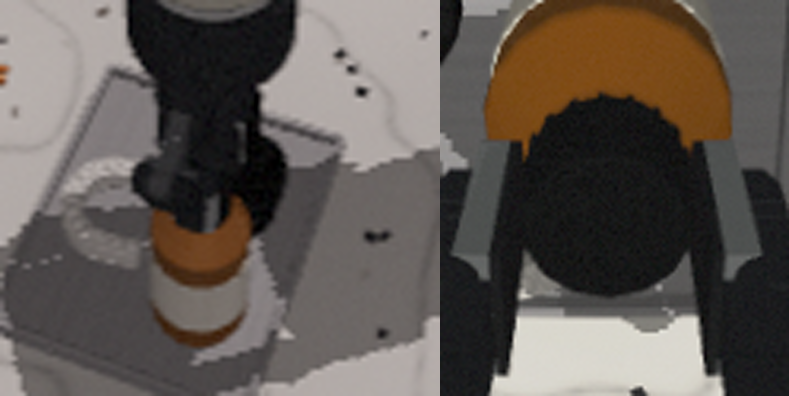

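drive_tool(rows=[[0, 0, 0, 0, 0, 0, 0.2], [0, 0, 0, 0, 0, 0, 0.2], [0, 0, 0, 0, 0, -0.005, 0.2], [0, 0, 0, 0, 0, -0.015, 0.2], [0, 0, 0, 0, 0, -0.025, 0.2], [0, 0, 0, 0, 0, -0.03, 0.2], [0, 0, 0, 0, 0, -0.025, 0.2], [0, 0, 0, 0, 0, -0.01, 0.2]], force=60)

```text
time: 8.2
tool_pos: [0.4345, 0.333, 0.1924]
tcp_rot: [0.062, 3.137, 0.005]
wrist_force: [0.9, 1.3, -0.1]
width: 0.317
grip_force: 59.3
```

Run:
```python
from h import *
p=shot("side"); s=status.read_state(); print(s["wrist_force"],s["grip_force"],s["width"])
for d in masks_of(p,"bottle")[:1]: print(d["score"],d["bbox"])
plan([.50,-.36,.195])
```

```text
[ 0.64017797  0.63048523 -0.38509771] 59.27580714225769 0.3129958862298525
0.91 [256.0, 258.1, 285.3, 302.0]
pos [0.4342 0.3328 0.1907] yaw -2.26 toolz [ 0.004  0.002 -1.   ]
 shift mm [ -93.1 -689.7   -5.8] rows 17.0
```

Run:
```python
from h import *
p=shot("side"); s=status.read_state(); print(s["wrist_force"],s["width"])
d=masks_of(p,"bottle")[0]; print(d["bbox"])
for z in (.004,.06,.116): print(z,proj(p,[[.434,.332,z],[.434,.358,z],[.434,.332,z+.116]]).round(1).tolist())
```

```text
[-0.56718915 -1.08072645 -3.07238395] 0.31636899446656
[259.1, 255.3, 285.7, 303.7]
0.004 [[271.4, 317.7], [268.0, 327.5], [271.9, 290.0]]
0.06 [[271.7, 305.0], [268.0, 314.9], [272.2, 274.5]]
0.116 [[271.9, 291.0], [268.1, 301.1], [272.5, 257.4]]
```

drive_tool(rows=[[0, 0, 0, -0.002, -0.01, 0, 0.2], [0, 0, 0, -0.003, -0.02, 0, 0.2], [0, 0, 0, -0.004, -0.03, 0, 0.2], [0, 0, 0, -0.004, -0.03, 0, 0.2], [0, 0, 0, -0.004, -0.03, 0, 0.2], [0, 0, 0, -0.004, -0.03, 0, 0.2], [0, 0, 0, -0.004, -0.03, 0, 0.2], [0, 0, 0, -0.004, -0.03, 0, 0.2]])

```text
time: 9.07
tool_pos: [0.4518, 0.1186, 0.1859]
tcp_rot: [-0.061, -3.137, 0.002]
wrist_force: [1.1, -0.3, -1.7]
width: 0.313
grip_force: 59.4
```

drive_tool(rows=[[0, 0, 0, -0.004, -0.03, 0, 0.2], [0, 0, 0, -0.004, -0.03, 0, 0.2], [0, 0, 0, -0.004, -0.03, 0, 0.2], [0, 0, 0, -0.004, -0.03, 0, 0.2], [0, 0, 0, -0.004, -0.03, 0, 0.2], [0, 0, 0, -0.004, -0.03, 0, 0.2], [0, 0, 0, -0.004, -0.03, 0, 0.2], [0, 0, 0, -0.004, -0.03, 0, 0.2]])

```text
time: 9.73
tool_pos: [0.474, -0.1217, 0.186]
tcp_rot: [-0.062, -3.137, -0.001]
wrist_force: [0.7, 1.0, -2.1]
width: 0.312
grip_force: 59.4
```

drive_tool(rows=[[0, 0, 0, -0.004, -0.03, 0, 0.2], [0, 0, 0, -0.004, -0.03, 0, 0.2], [0, 0, 0, -0.004, -0.03, 0, 0.2], [0, 0, 0, -0.004, -0.03, 0, 0.2], [0, 0, 0, -0.004, -0.03, 0, 0.2], [0, 0, 0, -0.004, -0.03, 0, 0.2], [0, 0, 0, -0.004, -0.02, 0, 0.2], [0, 0, 0, -0.002, -0.01, 0, 0.2]])

```text
time: 10.4
tool_pos: [0.496, -0.3335, 0.1857]
tcp_rot: [-0.065, -3.137, -0.002]
wrist_force: [-0.3, -0.0, -2.0]
width: 0.314
grip_force: 59.5
```

drive_tool(rows=[[0, 0, 0, 0, 0, 0, 0.2], [0, 0, 0, 0, 0, 0, 0.2]])

```text
time: 10.57
tool_pos: [0.4966, -0.3303, 0.1866]
tcp_rot: [-0.063, -3.138, -0.004]
wrist_force: [-1.0, 0.5, -0.8]
width: 0.316
grip_force: 59.5
```

Run:
```python
from h import *
plan([.50,-.36,.0787-.001])
p=shot("top")
for n in("mat","dish","bottle"):
    for d in masks_of(p,n)[:1]: print(n,d["score"],d["bbox"],[np.round(v,1) for v in rect(p,d["mask"],dict(mat=.003,dish=.016,bottle=.23)[n])])
```

```text
pos [ 0.4966 -0.3303  0.1866] yaw -2.31 toolz [-0.003  0.003 -1.   ]
 shift mm [ -4.9 -29.8 108.9] rows 3.0
mat 0.7 [327.8, 214.5, 412.8, 275.1] [array([ 470.3, -284.1]), array([240.7, 151.1]), np.float64(83.1)]
dish 0.57 [328.2, 234.8, 347.9, 251.8] [array([ 474.8, -197.9]), array([54.9, 51.7]), np.float64(89.3)]
bottle 0.64 [381.7, 216.1, 410.7, 241.3] [array([ 485.4, -295.8]), array([57.8, 28.5]), np.float64(57.9)]
```

drive_tool(rows=[[0, 0, 0, -0.003, -0.015, 0.01, 0.2], [0, 0, 0, 0, -0.01, 0.02, 0.2], [0, 0, 0, 0, 0, 0.03, 0.2], [0, 0, 0, 0, 0, 0.025, 0.2], [0, 0, 0, 0, 0, 0.015, 0.2], [0, 0, 0, 0, 0, 0.005, 0.2], [0, 0, 0, 0, 0, 0, 0.2], [0, 0, 0, 0, 0, 0, 0.2]])

```text
time: 11.43
tool_pos: [0.5005, -0.356, 0.0843]
tcp_rot: [0.061, 3.14, -0.001]
wrist_force: [-0.4, 0.3, -0.9]
width: 0.314
grip_force: 59.5
```

drive_tool(rows=[[0, 0, 0, 0, 0, 0.001, 0.2], [0, 0, 0, 0, 0, 0.001, 0.2], [0, 0, 0, 0, 0, 0, 0.2]])

```text
time: 11.68
tool_pos: [0.5007, -0.3567, 0.0828]
tcp_rot: [0.062, 3.139, -0.002]
wrist_force: [-0.0, -0.5, -1.8]
width: 0.316
grip_force: 59.6
```

drive_tool(rows=[[0, 0, 0, 0, 0, 0.0015, 0.2], [0, 0, 0, 0, 0, 0.0015, 0.2], [0, 0, 0, 0, 0, 0, 0.2], [0, 0, 0, 0, 0, 0, 0.2]])

```text
time: 12.02
tool_pos: [0.4997, -0.3561, 0.0782]
tcp_rot: [-0.062, -3.141, -0.0]
wrist_force: [-0.6, 0.3, -1.1]
width: 0.315
grip_force: 59.5
```

drive_tool(rows=[[0, 0, 0, 0, 0, 0.001, 0.2], [0, 0, 0, 0, 0, 0, 0.2], [0, 0, 0, 0, 0, 0, 0.2]])

```text
time: 12.27
tool_pos: [0.5002, -0.3563, 0.0779]
tcp_rot: [0.062, 3.14, -0.0]
wrist_force: [-1.3, 0.7, 2.5]
width: 0.314
grip_force: 59.9
```

drive_tool(rows=[[0, 0, 0, 0, 0, 0.001, 0.2], [0, 0, 0, 0, 0, 0, 0.2], [0, 0, 0, 0, 0, 0, 0.2]])

```text
time: 12.52
tool_pos: [0.5007, -0.3565, 0.078]
tcp_rot: [0.062, 3.139, -0.001]
wrist_force: [-1.1, 2.0, 6.8]
width: 0.318
grip_force: 60.3
```

drive_tool(rows=[[0, 0, 0, 0, 0, -0.001, 0.2], [0, 0, 0, 0, 0, 0, 0.7], [0, 0, 0, 0, 0, 0, 0.7], [0, 0, 0, 0, 0, 0, 0.7], [0, 0, 0, 0, 0, 0, 0.7], [0, 0, 0, 0, 0, -0.02, 0.7], [0, 0, 0, 0, 0, -0.04, 0.7], [0, 0, 0, 0, 0, -0.04, 0.7]])

```text
time: 13.18
tool_pos: [0.4981, -0.3549, 0.1757]
tcp_rot: [-0.062, -3.136, -0.005]
wrist_force: [1.3, 0.5, 1.5]
width: 0.703
grip_force: 0.0
```

Run:
```python
from h import *
p=shot("top");S=shot("side")
for P in(p,S): 
    for d in masks_of(P,"bottle")[:1]: print(d["score"],d["bbox"])
    print(proj(P,[[.50,-.356,.003],[.50,-.356,.119]]).round(0).tolist())
plan([.432,.2605,.185])
```

```text
0.78 [384.3, 219.9, 412.2, 242.1]
[[394.0, 233.0], [407.0, 231.0]]
0.77 [303.2, 123.7, 321.1, 155.9]
[[312.0, 153.0], [315.0, 126.0]]
pos [ 0.5011 -0.3572  0.1796] yaw -2.26 toolz [ 0.003 -0.003 -1.   ]
 shift mm [ 93.3 614.5  -7.3] rows 15.0
```

drive_tool(rows=[[0, 0, 0, 0.006, 0.038, 0, 0.6], [0, 0, 0, 0.006, 0.038, 0, 0.6], [0, 0, 0, 0.006, 0.038, 0, 0.6], [0, 0, 0, 0.006, 0.038, 0, 0.6], [0, 0, 0, 0.006, 0.038, 0, 0.6], [0, 0, 0, 0.006, 0.038, 0, 0.6], [0, 0, 0, 0.006, 0.038, 0, 0.6], [0, 0, 0, 0.006, 0.038, 0, 0.6]])

```text
time: 14.05
tool_pos: [0.4617, -0.0487, 0.1751]
tcp_rot: [-0.063, -3.137, -0.001]
wrist_force: [1.5, 1.1, -0.0]
width: 0.601
grip_force: 0.0
```

drive_tool(rows=[[0, 0, 0, 0.006, 0.038, 0, 0.6], [0, 0, 0, 0.006, 0.038, 0, 0.6], [0, 0, 0, 0.006, 0.038, 0, 0.6], [0, 0, 0, 0.006, 0.038, 0, 0.6], [0, 0, 0, 0.006, 0.038, 0, 0.6], [0, 0, 0, 0.006, 0.038, 0, 0.6], [0, 0, 0, 0.006, 0.038, 0, 0.6], [0, 0, 0, 0, 0, 0, 0.6]])

```text
time: 14.72
tool_pos: [0.4299, 0.2222, 0.1754]
tcp_rot: [-0.053, -3.138, -0.003]
wrist_force: [-0.0, 0.1, 0.1]
width: 0.599
grip_force: 0.0
```

drive_tool(rows=[[0, 0, 0, 0, 0, 0, 0.6], [0, 0, 0, 0, 0, 0, 0.6]])

```text
time: 14.88
tool_pos: [0.4312, 0.2163, 0.1756]
tcp_rot: [-0.06, -3.138, 0.003]
wrist_force: [0.4, -0.4, -0.6]
width: 0.603
grip_force: 0.0
```

Run:
```python
from h import *
plan([.432,.2605,.04])
q=shot("wrist"); np.savez("w8.npz",W=q["W"],K=q["intrinsics"]); cv2.imwrite("pics/w8.png",cv2.resize(q["color"][80:384,100:420,::-1],None,fx=1.9,fy=1.9))
print("stem top (432,260.5,99)->",((proj(q,[[.432,.2605,.099],[.498,.298,.02]])-[100,80])*1.9).round())
```

```text
pos [0.4312 0.2163 0.1756] yaw -2.18 toolz [-0.003 -0.002 -1.   ]
 shift mm [  0.5  44.5 135.5] rows 4.0
stem top (432,260.5,99)-> [[394. 210.]
 [429. 267.]]
```

View pics/w8.png

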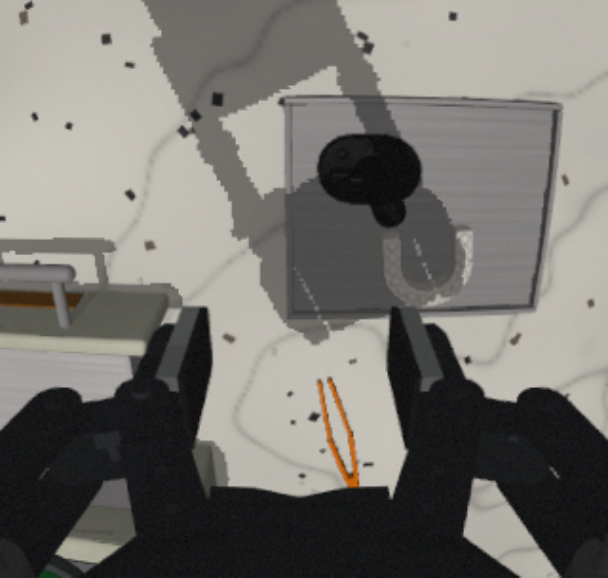

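drive_tool(rows=[[0, 0, 0, 0, 0.021, 0, 0.6], [0, 0, 0, 0, 0.021, 0, 0.6], [0, 0, 0, 0, 0, 0.02, 0.6], [0, 0, 0, 0, 0, 0.03, 0.6], [0, 0, 0, 0, 0, 0.03, 0.6], [0, 0, 0, 0, 0, 0.03, 0.6], [0, 0, 0, 0, 0, 0.02, 0.6], [0, 0, 0, 0, 0, 0.005, 0.6]], force=20)

```text
time: 15.6
tool_pos: [0.4309, 0.2551, 0.0378]
tcp_rot: [-0.066, -3.134, 0.007]
wrist_force: [-0.2, -0.1, 0.0]
width: 0.603
grip_force: 0.0
```

drive_tool(rows=[[0, 0, 0, 0, 0, 0, 0.6], [0, 0, 0, 0, 0, 0, 0.35], [0, 0, 0, 0, 0, 0, 0.3], [0, 0, 0, 0, 0, 0, 0.1], [0, 0, 0, 0, 0, 0, 0.1], [0, 0, 0, 0, 0, 0, 0.1], [0, 0, 0, 0, 0, 0, 0.1], [0, 0, 0, 0, 0, 0, 0.1]])

```text
time: 16.27
tool_pos: [0.4359, 0.2594, 0.0445]
tcp_rot: [0.061, 3.137, 0.002]
wrist_force: [-0.1, -2.5, 6.1]
width: 0.176
grip_force: 20.4
```

drive_tool(rows=[[0, 0, 0, 0, 0, 0, 0.1], [0, 0, 0, 0, 0, 0, 0.1]], force=60)

```text
time: 16.43
tool_pos: [0.4358, 0.2594, 0.0446]
tcp_rot: [0.061, 3.137, 0.002]
wrist_force: [-0.5, -2.3, 7.6]
width: 0.163
grip_force: 58.4
```

drive_tool(rows=[[0, 0, 0, 0, 0, -0.005, 0.1], [0, 0, 0, 0, 0, -0.01, 0.1], [0, 0, 0, 0, 0, -0.02, 0.1], [0, 0, 0, 0, 0, -0.03, 0.1], [0, 0, 0, 0, 0, -0.03, 0.1], [0, 0, 0, 0, 0, -0.015, 0.1], [0, 0, 0, 0, 0, 0, 0.1], [0, 0, 0, 0, 0, 0, 0.1]])

```text
time: 17.1
tool_pos: [0.4346, 0.2594, 0.1536]
tcp_rot: [0.062, 3.139, 0.002]
wrist_force: [-0.7, -0.5, -2.1]
width: 0.16
grip_force: 58.6
```

Run:
```python
from h import *
s=status.read_state(); print(s["wrist_force"],s["grip_force"],s["width"])
T=pose(); rel=np.array([.4358,.2594,.0446])
S=shot("side"); W=shot("wrist")
for P in(S,W):
    for d in masks_of(P,"spacer")[:1]: print(d["score"],d["bbox"])
    b=T[:3,3]-rel+[.432,.259,.004]; print(proj(P,[b,b+[0,0,.014],b+[0,.032,.01],b-[0,.032,-.01],b+[0.021,0,.014],b+[-.021,0,.014]]).round(0).tolist())
cv2.imwrite("pics/w9.png",np.hstack([cv2.resize(S["color"][225:315,225:325,::-1],(440,396)),cv2.resize(W["color"][130:330,165:345,::-1],(356,396))]))
plan([.435,-.28,.155])
```

```text
[-0.73995217 -0.48251198 -2.10067726] 58.635232765227556 0.1604214522486929
0.79 [273.5, 251.8, 292.6, 280.7]
[[283.0, 266.0], [283.0, 263.0], [279.0, 275.0], [287.0, 253.0], [274.0, 260.0], [292.0, 265.0]]
0.87 [213.8, 177.9, 302.4, 287.8]
[[258.0, 204.0], [258.0, 210.0], [301.0, 207.0], [215.0, 210.0], [259.0, 236.0], [257.0, 183.0]]
pos [0.4325 0.2581 0.1503] yaw -2.26 toolz [-0.003 -0.002 -1.   ]
 shift mm [ -23.7 -537.6   -3.8] rows 13.0
```

View pics/w9.png

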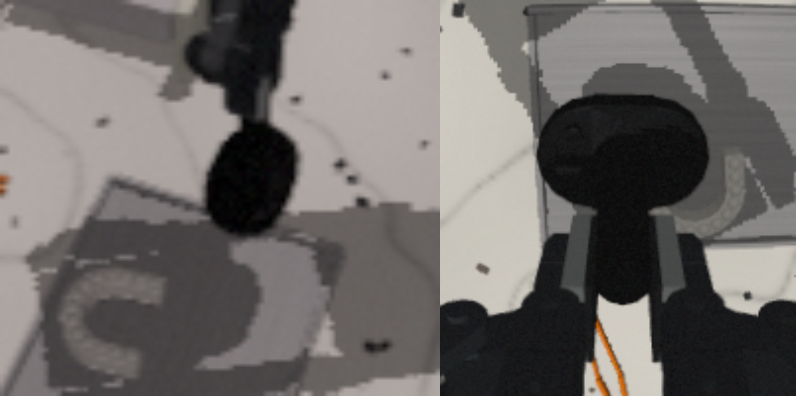

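drive_tool(rows=[[0, 0, 0, -0.001, -0.01, 0, 0.1], [0, 0, 0, -0.001, -0.02, 0, 0.1], [0, 0, 0, -0.001, -0.03, 0, 0.1], [0, 0, 0, -0.001, -0.03, 0, 0.1], [0, 0, 0, -0.001, -0.03, 0, 0.1], [0, 0, 0, -0.001, -0.03, 0, 0.1], [0, 0, 0, -0.001, -0.03, 0, 0.1], [0, 0, 0, -0.001, -0.03, 0, 0.1]])

```text
time: 17.97
tool_pos: [0.4325, 0.0468, 0.1513]
tcp_rot: [-0.061, -3.139, 0.001]
wrist_force: [0.3, 0.3, -1.1]
width: 0.159
grip_force: 58.7
```

drive_tool(rows=[[0, 0, 0, -0.001, -0.03, 0, 0.1], [0, 0, 0, -0.001, -0.03, 0, 0.1], [0, 0, 0, -0.001, -0.03, 0, 0.1], [0, 0, 0, -0.001, -0.03, 0, 0.1], [0, 0, 0, -0.001, -0.03, 0, 0.1], [0, 0, 0, -0.001, -0.03, 0, 0.1], [0, 0, 0, -0.001, -0.03, 0, 0.1], [0, 0, 0, -0.001, -0.03, 0, 0.1]])

```text
time: 18.63
tool_pos: [0.4308, -0.1931, 0.1513]
tcp_rot: [-0.062, -3.139, -0.001]
wrist_force: [0.4, 0.7, -1.5]
width: 0.162
grip_force: 58.7
```

drive_tool(rows=[[0, 0, 0, -0.001, -0.03, 0, 0.1], [0, 0, 0, -0.001, -0.03, 0, 0.1], [0, 0, 0, -0.001, -0.02, 0, 0.1], [0, 0, 0, -0.001, -0.01, 0, 0.1], [0, 0, 0, 0, 0, 0, 0.1], [0, 0, 0, 0, 0, 0, 0.1], [0, 0, 0, 0, 0, 0, 0.1]])

```text
time: 19.22
tool_pos: [0.4322, -0.2802, 0.1517]
tcp_rot: [-0.061, -3.14, -0.002]
wrist_force: [0.6, 0.0, -1.4]
width: 0.165
grip_force: 58.7
```

Run:
```python
from h import *
plan([.435,-.28,.0446])
```

```text
pos [ 0.4322 -0.2802  0.1517] yaw -2.23 toolz [-0.001  0.001 -1.   ]
 shift mm [ -2.9   0.2 107.1] rows 3.0
```

drive_tool(rows=[[0, 0, 0, -0.002, 0, 0.015, 0.1], [0, 0, 0, 0, 0, 0.025, 0.1], [0, 0, 0, 0, 0, 0.03, 0.1], [0, 0, 0, 0, 0, 0.02, 0.1], [0, 0, 0, 0, 0, 0.01, 0.1], [0, 0, 0, 0, 0, 0.003, 0.1], [0, 0, 0, 0, 0, 0, 0.1], [0, 0, 0, 0, 0, 0, 0.1]])

```text
time: 19.88
tool_pos: [0.4358, -0.2817, 0.0506]
tcp_rot: [0.061, 3.139, -0.002]
wrist_force: [0.0, 0.5, -0.8]
width: 0.164
grip_force: 58.7
```

drive_tool(rows=[[0, 0, 0, 0, 0, 0.0015, 0.1], [0, 0, 0, 0, 0, 0.0015, 0.1], [0, 0, 0, 0, 0, 0, 0.1], [0, 0, 0, 0, 0, 0, 0.1]])

```text
time: 20.22
tool_pos: [0.4351, -0.2819, 0.047]
tcp_rot: [0.062, 3.14, -0.001]
wrist_force: [-0.3, 0.2, -0.7]
width: 0.16
grip_force: 58.7
```

drive_tool(rows=[[0, 0, 0, 0, 0, 0.001, 0.1], [0, 0, 0, 0, 0, 0, 0.1], [0, 0, 0, 0, 0, 0, 0.1]])

```text
time: 20.47
tool_pos: [0.4347, -0.2816, 0.0453]
tcp_rot: [-0.062, -3.141, -0.0]
wrist_force: [0.6, 0.7, -1.2]
width: 0.161
grip_force: 58.7
```

drive_tool(rows=[[0, 0, 0, 0, 0, 0.001, 0.1], [0, 0, 0, 0, 0, 0, 0.1], [0, 0, 0, 0, 0, 0, 0.1]])

```text
time: 20.72
tool_pos: [0.4347, -0.2815, 0.0442]
tcp_rot: [-0.062, -3.141, -0.0]
wrist_force: [-0.6, -0.2, -2.0]
width: 0.159
grip_force: 58.7
```

drive_tool(rows=[[0, 0, 0, 0, 0, 0.001, 0.1], [0, 0, 0, 0, 0, 0, 0.1], [0, 0, 0, 0, 0, 0, 0.1]])

```text
time: 20.97
tool_pos: [0.4349, -0.2817, 0.0437]
tcp_rot: [0.062, 3.141, -0.0]
wrist_force: [-0.0, 1.2, 1.6]
width: 0.162
grip_force: 59.0
```

drive_tool(rows=[[0, 0, 0, 0, 0, 0.001, 0.1], [0, 0, 0, 0, 0, 0, 0.1], [0, 0, 0, 0, 0, 0, 0.1]])

```text
time: 21.22
tool_pos: [0.4352, -0.2819, 0.0437]
tcp_rot: [0.062, 3.14, -0.001]
wrist_force: [-3.2, 2.0, 8.8]
width: 0.163
grip_force: 59.8
```

drive_tool(rows=[[0, 0, 0, 0, 0, 0.001, 0.1], [0, 0, 0, 0, 0, 0, 0.1], [0, 0, 0, 0, 0, 0, 0.1]])

```text
time: 21.47
tool_pos: [0.4356, -0.282, 0.0437]
tcp_rot: [0.062, 3.14, -0.001]
wrist_force: [-4.9, 2.5, 14.0]
width: 0.167
grip_force: 60.5
```

drive_tool(rows=[[0, 0, 0, 0, 0, -0.0025, 0.1], [0, 0, 0, 0, 0, 0, 0.1], [0, 0, 0, 0, 0, 0, 0.5], [0, 0, 0, 0, 0, 0, 0.5], [0, 0, 0, 0, 0, 0, 0.5], [0, 0, 0, 0, 0, -0.02, 0.5], [0, 0, 0, 0, 0, -0.035, 0.5], [0, 0, 0, 0, 0, -0.035, 0.5]])

```text
time: 22.13
tool_pos: [0.4331, -0.2804, 0.1328]
tcp_rot: [-0.062, -3.137, -0.004]
wrist_force: [0.1, -0.5, 0.6]
width: 0.501
grip_force: 0.0
```

drive_tool(rows=[[0, 0, 0, 0.002, 0.03, -0.025, 1], [0, 0, 0, 0.002, 0.035, 0, 1], [0, 0, 0, 0.002, 0.035, 0, 1], [0, 0, 0, 0.002, 0.035, 0, 1], [0, 0, 0, 0.002, 0.035, 0, 1], [0, 0, 0, 0.002, 0.035, 0, 1], [0, 0, 0, 0.002, 0.035, 0, 1], [0, 0, 0, 0.002, 0.035, 0, 1]])

```text
time: 22.8
tool_pos: [0.4292, -0.0046, 0.1588]
tcp_rot: [0.063, 3.141, 0.0]
wrist_force: [0.1, -0.0, -0.3]
width: 0.996
grip_force: 0.0
```

drive_tool(rows=[[0, 0, 0, 0.001, 0.035, 0, 1], [0, 0, 0, 0.001, 0.035, 0, 1], [0, 0, 0, 0.001, 0.035, 0, 1], [0, 0, 0, 0.001, 0.035, 0, 1], [0, 0, 0, 0.001, 0.035, 0, 1], [0, 0, 0, 0.001, 0.035, 0, 1], [0, 0, 0, 0.001, 0.035, 0, 1], [0, 0, 0, 0.001, 0.035, 0, 1]])

```text
time: 23.47
tool_pos: [0.4322, 0.2757, 0.1586]
tcp_rot: [0.061, 3.141, -0.0]
wrist_force: [1.2, -0.3, 0.4]
width: 1.001
grip_force: 0.0
```

drive_tool(rows=[[0, 0, 0, 0, 0.035, 0, 1], [0, 0, 0, 0, 0, 0, 1], [0, 0, 0, 0, 0, 0, 1], [0, 0, 0, 0, 0, 0, 1]])

```text
time: 23.8
tool_pos: [0.4335, 0.3084, 0.1583]
tcp_rot: [-0.061, -3.14, 0.002]
wrist_force: [-0.5, 0.3, 0.5]
width: 1.001
grip_force: 0.0
```

Run:
```python
from h import *
p=shot("top");S=shot("side")
for P in(p,S): 
    for n,X in (("bottle",[.50,-.356,.06]),("spacer",[.433,-.2815,.03])):
        for d in masks_of(P,n)[:1]: print(n,d["score"],d["bbox"],proj(P,[X]).round(0).tolist())
plan([.44,.298,.155])
q=shot("wrist"); cv2.imwrite("pics/w10.png",q["color"][:,:,::-1])
for d in masks_of(q,"splint")[:2]:
    r=rect(q,d["mask"],.018); print(d["score"],d["bbox"],[np.round(v,1) for v in r]); np.save("sm.npy",onz(q,maskpts(d["mask"]),.018)[:,:2])
```

```text
bottle 0.71 [383.8, 218.1, 411.6, 240.7] [[400.0, 232.0]]
spacer 0.68 [355.3, 249.5, 378.5, 262.2] [[370.0, 258.0]]
spacer 0.68 [320.3, 147.9, 331.3, 176.4] [[326.0, 162.0]]
pos [0.4342 0.3079 0.159 ] yaw -2.35 toolz [ 0.  0. -1.]
 shift mm [-6.2 -9.7  4. ] rows 1.0
0.65 [221.3, 201.6, 276.9, 251.7] [array([499.2, 297.3]), array([55.6, 61.7]), np.float64(2.7)]
0.57 [1.5, 221.7, 118.1, 320.3] [array([554.6,  -3.2]), array([185.2, 267.2]), np.float64(24.3)]
```

Run:
```python
import numpy as np
q=np.load("sm.npy")*1000; 
for lo in(474,480,486,492,498,504):
    s=q[(q[:,0]>=lo)&(q[:,0]<lo+6)]; print(lo,s[:,1].min().round(1),s[:,1].max().round(1),((s[:,1].min()+s[:,1].max())/2).round(1))
s=q[q[:,1]<285];t=q[q[:,1]>310];print("leg ends",s[:,0].min(),t[:,0].min(),"tip",q[:,0].max(),q[q[:,0]>q[:,0].max()-1.5][:,1].mean())
```

```text
Traceback (most recent call last):
ValueError: zero-size array to reduction operation minimum which has no identity
```

Run:
```python
from h import *
w=shot("wrist"); d=masks_of(w,"splint")[0]; print(d["score"])
q=onz(w,maskpts(d["mask"]),.018)[:,:2]*1000
for lo in range(472,512,4):
    s=q[(q[:,0]>=lo)&(q[:,0]<lo+4)]
    if len(s): print(lo,s[:,1].min().round(1),s[:,1].max().round(1),((s[:,1].min()+s[:,1].max())/2).round(1))
s=q[q[:,1]<285];t=q[q[:,1]>310];print("leg ends",s[:,0].min(),t[:,0].min(),"tip",q[:,0].max(),q[q[:,0]>q[:,0].max()-1.5][:,1].mean())
plan([.486,.2975,.1],-2.3)
```

```text
0.72
472 269.0 325.3 297.1
476 267.5 326.3 296.9
480 267.2 326.3 296.7
484 267.0 326.2 296.6
488 267.8 327.3 297.5
492 267.5 327.2 297.3
496 268.3 327.2 297.7
500 268.0 327.1 297.6
504 269.0 327.1 298.0
508 269.9 325.8 297.8
leg ends 473.443407214843 470.39783563570074 tip 526.8909984938124 301.94494463004196
pos [0.4342 0.3085 0.159 ] yaw -2.3 toolz [ 0.  0. -1.]
 turn az 0.0
 shift mm [-52.2  -9.   59. ] rows 2.0
```

drive_tool(rows=[[0, 0, -5, 0, 0, 0, 0.85], [0, 0, 0, -0.025, -0.007, 0, 0.85], [0, 0, 0, -0.026, -0.007, 0, 0.85], [0, 0, 0, 0, 0, 0.03, 0.85], [0, 0, 0, 0, 0, 0.03, 0.85], [0, 0, 0, 0, 0, 0.03, 0.85], [0, 0, 0, 0, 0, 0.015, 0.85], [0, 0, 0, 0, 0, 0, 0.85]])

```text
time: 24.97
tool_pos: [0.482, 0.2951, 0.0491]
tcp_rot: [0.075, -3.133, 0.007]
wrist_force: [-0.7, 0.3, 0.1]
width: 0.85
grip_force: 0.0
```

drive_tool(rows=[[0, 0, 0, 0, 0, 0, 0.85], [0, 0, 0, 0, 0, 0, 0.85]])

```text
time: 25.13
tool_pos: [0.4867, 0.298, 0.0553]
tcp_rot: [-0.075, 3.139, 0.002]
wrist_force: [-0.5, -0.1, 0.9]
width: 0.848
grip_force: 0.0
```

Run:
```python
from h import *
plan([.486,.297,.0],2.7)
q=shot("wrist"); cv2.imwrite("pics/w11.png",cv2.resize(q["color"][130:330,130:380,::-1],None,fx=3,fy=3,interpolation=cv2.INTER_CUBIC))
```

```text
pos [0.4867 0.298  0.0553] yaw 2.74 toolz [ 0.002  0.001 -1.   ]
 turn az 0.04
 shift mm [ 0.9 -1.  55.3] rows 2.0
```

View pics/w11.png

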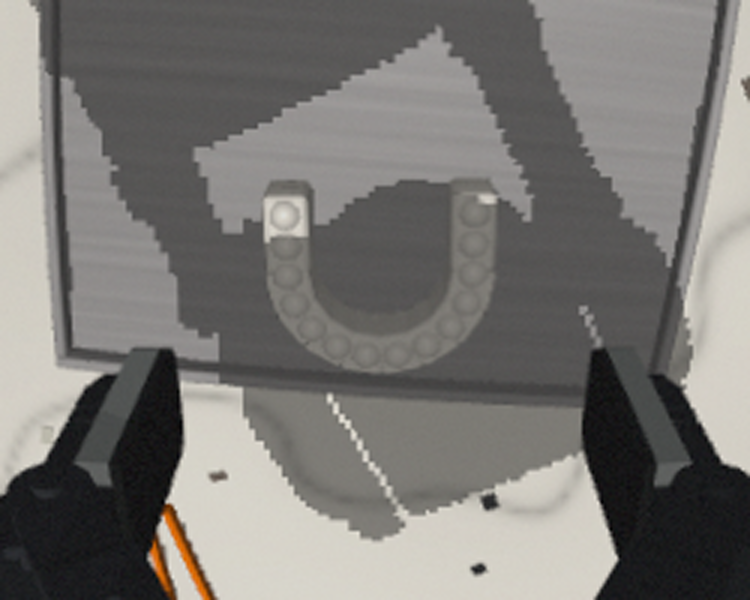

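drive_tool(rows=[[0, 0, 0, 0.001, -0.001, 0.02, 0.85], [0, 0, 0, 0, 0, 0.017, 0.85], [0, 0, 0, 0, 0, 0.01, 0.85], [0, 0, 0, 0, 0, 0, 0.85], [0, 0, 0, 0, 0, 0, 0.85]])

```text
time: 25.6
tool_pos: [0.485, 0.2965, 0.0075]
tcp_rot: [-0.075, 3.14, 0.0]
wrist_force: [0.3, -0.4, -0.3]
width: 0.846
grip_force: 0.0
```

drive_tool(rows=[[0, 0, 0, 0, 0, 0.003, 0.85], [0, 0, 0, 0, 0, 0, 0.85], [0, 0, 0, 0, 0, 0.003, 0.85], [0, 0, 0, 0, 0, 0, 0.85], [0, 0, 0, 0, 0, 0, 0.85]])

```text
time: 26.02
tool_pos: [0.4847, 0.2964, 0.001]
tcp_rot: [-0.075, 3.141, 0.0]
wrist_force: [0.6, 0.7, -0.1]
width: 0.848
grip_force: 0.0
```

drive_tool(rows=[[0, 0, 0, 0, 0, 0.002, 0.85], [0, 0, 0, 0, 0, 0, 0.85], [0, 0, 0, 0, 0, 0.002, 0.85], [0, 0, 0, 0, 0, 0, 0.85], [0, 0, 0, 0, 0, 0, 0.85]])

```text
time: 26.43
tool_pos: [0.4845, 0.2962, -0.0034]
tcp_rot: [0.075, -3.14, 0.0]
wrist_force: [-0.1, -0.5, -0.3]
width: 0.846
grip_force: 0.0
```

drive_tool(rows=[[0, 0, 0, 0, 0, 0.002, 0.85], [0, 0, 0, 0, 0, 0, 0.85], [0, 0, 0, 0, 0, 0.002, 0.85], [0, 0, 0, 0, 0, 0, 0.85], [0, 0, 0, 0, 0, 0, 0.85]])

```text
time: 26.85
tool_pos: [0.4845, 0.2962, -0.0073]
tcp_rot: [0.075, -3.14, 0.0]
wrist_force: [-0.2, 0.5, -0.3]
width: 0.846
grip_force: 0.0
```

drive_tool(rows=[[0, 0, 0, 0, 0, 0.002, 0.85], [0, 0, 0, 0, 0, 0, 0.85], [0, 0, 0, 0, 0, 0.002, 0.85], [0, 0, 0, 0, 0, 0, 0.85], [0, 0, 0, 0, 0, 0, 0.85]])

```text
time: 27.27
tool_pos: [0.4845, 0.2962, -0.0113]
tcp_rot: [0.075, -3.14, 0.0]
wrist_force: [-0.8, 0.4, -0.1]
width: 0.849
grip_force: 0.0
```

drive_tool(rows=[[0, 0, 0, 0, 0, 0.002, 0.85], [0, 0, 0, 0, 0, 0, 0.85], [0, 0, 0, 0, 0, 0.002, 0.85], [0, 0, 0, 0, 0, 0, 0.85], [0, 0, 0, 0, 0, 0, 0.85]])

```text
time: 27.68
tool_pos: [0.4845, 0.2962, -0.0153]
tcp_rot: [0.075, -3.14, 0.0]
wrist_force: [-0.6, 0.0, -0.2]
width: 0.849
grip_force: 0.0
```

drive_tool(rows=[[0, 0, 0, 0, 0, 0.002, 0.85], [0, 0, 0, 0, 0, 0, 0.85], [0, 0, 0, 0, 0, 0.002, 0.85], [0, 0, 0, 0, 0, 0, 0.85], [0, 0, 0, 0, 0, 0, 0.85]])

```text
time: 28.1
tool_pos: [0.4845, 0.2962, -0.0193]
tcp_rot: [0.075, -3.14, 0.0]
wrist_force: [0.6, 0.8, -0.1]
width: 0.855
grip_force: 0.0
```

drive_tool(rows=[[0, 0, 0, 0, 0, 0.002, 0.85], [0, 0, 0, 0, 0, 0, 0.85], [0, 0, 0, 0, 0, 0, 0.85]])

```text
time: 28.35
tool_pos: [0.4845, 0.2962, -0.0213]
tcp_rot: [0.075, -3.14, 0.0]
wrist_force: [0.1, -0.5, 0.2]
width: 0.849
grip_force: 0.0
```

drive_tool(rows=[[0, 0, 0, 0, 0, 0.002, 0.85], [0, 0, 0, 0, 0, 0, 0.85], [0, 0, 0, 0, 0, 0, 0.85]])

```text
time: 28.6
tool_pos: [0.4845, 0.2962, -0.0233]
tcp_rot: [0.075, -3.14, 0.0]
wrist_force: [-0.6, 0.5, 0.6]
width: 0.849
grip_force: 0.0
```

drive_tool(rows=[[0, 0, 0, 0, 0, 0.002, 0.85], [0, 0, 0, 0, 0, 0, 0.85], [0, 0, 0, 0, 0, 0, 0.85]])

```text
time: 28.85
tool_pos: [0.4845, 0.2962, -0.0253]
tcp_rot: [0.075, -3.14, 0.0]
wrist_force: [0.5, -1.0, -0.0]
width: 0.848
grip_force: 0.0
```

drive_tool(rows=[[0, 0, 0, 0, 0, 0.002, 0.85], [0, 0, 0, 0, 0, 0, 0.85], [0, 0, 0, 0, 0, 0, 0.85]])

```text
time: 29.1
tool_pos: [0.4845, 0.2962, -0.0273]
tcp_rot: [0.075, -3.14, 0.0]
wrist_force: [-0.5, 0.6, -0.0]
width: 0.855
grip_force: 0.0
```

drive_tool(rows=[[0, 0, 0, 0, 0, 0.002, 0.85], [0, 0, 0, 0, 0, 0, 0.85], [0, 0, 0, 0, 0, 0, 0.85]])

```text
time: 29.35
tool_pos: [0.4845, 0.2962, -0.0293]
tcp_rot: [0.075, -3.14, 0.0]
wrist_force: [0.2, 0.4, -0.3]
width: 0.85
grip_force: 0.0
```

drive_tool(rows=[[0, 0, 0, 0, 0, 0.002, 0.85], [0, 0, 0, 0, 0, 0, 0.85], [0, 0, 0, 0, 0, 0, 0.85]])

```text
time: 29.6
tool_pos: [0.4845, 0.2962, -0.0313]
tcp_rot: [0.075, -3.14, 0.0]
wrist_force: [0.5, 0.3, 0.7]
width: 0.853
grip_force: 0.0
```

drive_tool(rows=[[0, 0, 0, 0, 0, 0.002, 0.85], [0, 0, 0, 0, 0, 0, 0.85], [0, 0, 0, 0, 0, 0, 0.85]])

```text
time: 29.85
tool_pos: [0.4845, 0.2962, -0.0333]
tcp_rot: [0.075, -3.14, 0.0]
wrist_force: [-0.7, -0.3, -0.8]
width: 0.85
grip_force: 0.0
```

drive_tool(rows=[[0, 0, 0, 0, 0, 0.002, 0.85], [0, 0, 0, 0, 0, 0, 0.85], [0, 0, 0, 0, 0, 0, 0.85]])

```text
time: 30.1
tool_pos: [0.4845, 0.2962, -0.0353]
tcp_rot: [0.075, -3.14, 0.0]
wrist_force: [-0.2, 0.3, -0.8]
width: 0.848
grip_force: 0.0
```

drive_tool(rows=[[0, 0, 0, 0, 0, 0.002, 0.85], [0, 0, 0, 0, 0, 0, 0.85], [0, 0, 0, 0, 0, 0, 0.85]])

```text
time: 30.35
tool_pos: [0.485, 0.2965, -0.0361]
tcp_rot: [-0.075, 3.14, 0.0]
wrist_force: [-1.7, -2.1, 7.9]
width: 0.85
grip_force: 3.7
```

Run:
```python
from h import *
S=shot("side"); q=shot("wrist"); a=q["color"][130:330,130:380,::-1]
X=pose()[:3,3]; print(X)
b=S["color"][255:345,215:305,::-1]
cv2.imwrite("pics/w12.png",np.hstack([cv2.resize(a,None,fx=2,fy=2,interpolation=cv2.INTER_CUBIC),cv2.resize(b,(300,400)) if 0 else cv2.resize(b,(300,300),interpolation=cv2.INTER_CUBIC).repeat(1,0) if 0 else cv2.copyMakeBorder(cv2.resize(b,(300,300),interpolation=cv2.INTER_CUBIC),0,100,0,0,cv2.BORDER_CONSTANT)]))
```

```text
[ 0.48497013  0.29648    -0.03605896]
```

drive_tool(rows=[[0, 0, 0, 0, 0, -0.006, 0.85], [0, 0, 0, 0, 0, 0, 0.85], [0, 0, 0, 0, 0, 0, 0.6], [0, 0, 0, 0, 0, 0, 0.6], [0, 0, 0, 0, 0, 0, 0.6], [0, 0, 0, 0, 0, 0, 0.6], [0, 0, 0, 0, 0, 0, 0.6], [0, 0, 0, 0, 0, 0, 0.6]], force=30)

```text
time: 31.12
tool_pos: [0.4852, 0.2966, -0.0306]
tcp_rot: [-0.075, 3.14, 0.001]
wrist_force: [-1.3, -0.7, 5.8]
width: 0.696
grip_force: 32.4
```

drive_tool(rows=[[0, 0, 0, 0, 0, -0.005, 0.6], [0, 0, 0, 0, 0, -0.01, 0.6], [0, 0, 0, 0, 0, -0.025, 0.6], [0, 0, 0, 0, 0, -0.03, 0.6], [0, 0, 0, 0, 0, -0.03, 0.6], [0, 0, 0, 0, 0, -0.015, 0.6], [0, 0, 0, 0, 0, 0, 0.6], [0, 0, 0, 0, 0, 0, 0.6]])

```text
time: 31.78
tool_pos: [0.4855, 0.2967, 0.0853]
tcp_rot: [-0.075, 3.138, 0.002]
wrist_force: [-0.2, 0.4, -0.9]
width: 0.695
grip_force: 32.5
```

Run:
```python
from h import *
s=status.read_state(); print(s["wrist_force"],s["grip_force"],s["width"])
S=shot("side"); T=shot("top")
for d in masks_of(S,"splint")[:1]: print(d["score"],d["bbox"])
print(proj(S,[[.4995,.2975,.01],[.4995,.2975,.12]]).round().tolist())
for P in(T,S):
    for d in masks_of(P,"drawer")[:1]:
        r=rect(P,d["mask"],.055); print(d["score"],[np.round(v,1) for v in r]); 
        q=onz(P,maskpts(d["mask"]),.055)*1000
        lo=q[q[:,0]<530]; print("panel y range",lo[:,1].min(),lo[:,1].max(), "min x",q[:,0].min())
for d in masks_of(T,"cure_box")[:1]:
    q=onz(T,maskpts(d["mask"]),.12)*1000; q=q[(q[:,0]>700)&(q[:,0]<850)]; print("box y",q[:,1].min(),q[:,1].max())
plan([.5655,.023,.06])
```

```text
[-0.20616748  0.36818943 -0.89603862] 32.46212840080261 0.6948114100215157
[[251.0, 296.0], [249.0, 269.0]]
0.61 [array([559.3,  26.8]), array([197.2, 178.8]), np.float64(87.9)]
panel y range -70.30651921524331 126.77616124576555 min x 469.9091252256966
0.56 [array([499.5,   3.3]), array([ 72.3, 197.5]), np.float64(18.0)]
panel y range -95.05077836771069 108.40044793208537 min x 468.5980548699912
box y -94.55147505929489 136.66850127295777
pos [0.4835 0.2957 0.0821] yaw 2.74 toolz [-0.003 -0.002 -1.   ]
 shift mm [ -69.  -276.2   22.3] rows 7.0
```

drive_tool(rows=[[0, 0, 0, -0.003, -0.01, 0, 0.6], [0, 0, 0, -0.005, -0.02, 0, 0.6], [0, 0, 0, -0.007, -0.03, 0, 0.6], [0, 0, 0, -0.007, -0.03, 0, 0.6], [0, 0, 0, -0.007, -0.03, 0, 0.6], [0, 0, 0, -0.008, -0.03, 0, 0.6], [0, 0, 0, -0.008, -0.03, 0, 0.6], [0, 0, 0, -0.008, -0.03, 0, 0.6]])

```text
time: 32.75
tool_pos: [0.5476, 0.0869, 0.0834]
tcp_rot: [0.075, -3.14, 0.001]
wrist_force: [1.3, 0.9, 0.7]
width: 0.693
grip_force: 32.5
```

drive_tool(rows=[[0, 0, 0, -0.008, -0.03, 0, 0.6], [0, 0, 0, -0.005, -0.02, 0, 0.6], [0, 0, 0, -0.003, -0.014, 0, 0.6], [0, 0, 0, 0, 0, 0, 0.6], [0, 0, 0, 0, 0, 0, 0.6]])

```text
time: 33.17
tool_pos: [0.5664, 0.0253, 0.0834]
tcp_rot: [0.072, -3.14, -0.001]
wrist_force: [0.4, 0.4, 0.2]
width: 0.693
grip_force: 32.5
```

Run:
```python
from h import *
plan([.5655,.0255,-.0126])
q=shot("wrist"); 
for n,z in(("splint",.11),("drawer",.05)):
    for d in masks_of(q,n)[:1]: print(n,d["score"],d["bbox"],[np.round(v,1) for v in rect(q,d["mask"],z)])
# drawer inside corners predicted
K=[[.523,-.046,.05],[.523,.098,.05],[.643,-.046,.05],[.643,.098,.05]]
print(((proj(q,K)-[130,100])*3).round().tolist())
cv2.imwrite("pics/w13.png",cv2.resize(q["color"][100:300,130:390,::-1],None,fx=3,fy=3,interpolation=cv2.INTER_CUBIC))
```

```text
pos [0.5664 0.0253 0.0834] yaw 2.63 toolz [-0.001  0.    -1.   ]
 shift mm [ 0.8  0.2 96. ] rows 3.0
splint 0.97 [196.9, 243.1, 314.1, 334.3] [array([597.3,  26.4]), array([68.6, 71.1]), np.float64(3.6)]
drawer 0.94 [113.4, 74.9, 407.9, 298.1] [array([557.5,  24.5]), array([228.8, 180.7]), np.float64(88.3)]
[[101.0, 149.0], [685.0, 177.0], [130.0, 556.0], [615.0, 575.0]]
```

View pics/w13.png

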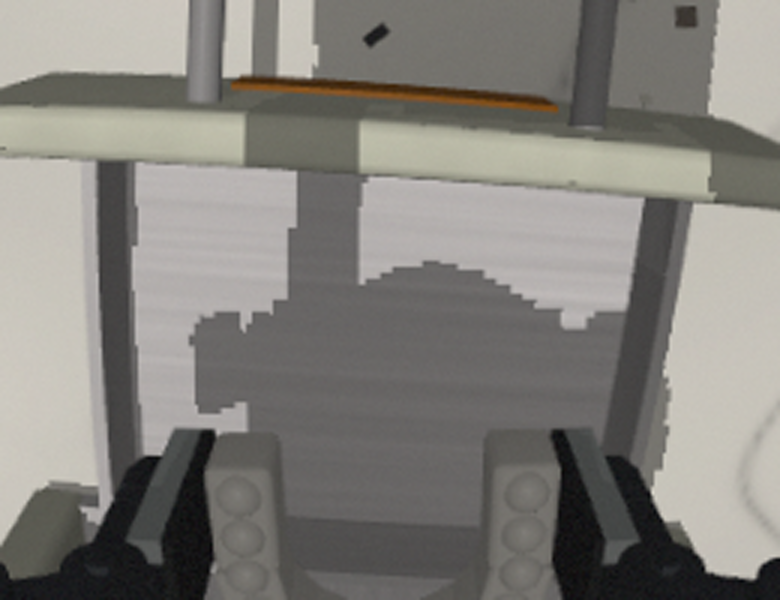

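drive_tool(rows=[[0, 0, 0, 0, 0, 0.01, 0.6], [0, 0, 0, 0, 0, 0.02, 0.6], [0, 0, 0, 0, 0, 0.025, 0.6], [0, 0, 0, 0, 0, 0.02, 0.6], [0, 0, 0, 0, 0, 0.01, 0.6], [0, 0, 0, 0, 0, 0.005, 0.6], [0, 0, 0, 0, 0, 0, 0.6], [0, 0, 0, 0, 0, 0, 0.6]])

```text
time: 33.98
tool_pos: [0.5672, 0.0263, -0.0057]
tcp_rot: [-0.076, 3.14, 0.0]
wrist_force: [-0.3, 0.6, -1.1]
width: 0.695
grip_force: 32.5
```

drive_tool(rows=[[0, 0, 0, 0, 0, 0.0015, 0.6], [0, 0, 0, 0, 0, 0.0015, 0.6], [0, 0, 0, 0, 0, 0, 0.6], [0, 0, 0, 0, 0, 0, 0.6]])

```text
time: 34.32
tool_pos: [0.5672, 0.0259, -0.0085]
tcp_rot: [-0.075, 3.14, -0.0]
wrist_force: [-0.6, -0.5, 0.0]
width: 0.695
grip_force: 32.5
```

drive_tool(rows=[[0, 0, 0, 0, 0, 0.001, 0.6], [0, 0, 0, 0, 0, 0, 0.6], [0, 0, 0, 0, 0, 0, 0.6]])

```text
time: 34.57
tool_pos: [0.5667, 0.0259, -0.0101]
tcp_rot: [0.075, -3.141, 0.0]
wrist_force: [0.3, -0.8, -0.6]
width: 0.697
grip_force: 32.5
```

drive_tool(rows=[[0, 0, 0, 0, 0, 0.001, 0.6], [0, 0, 0, 0, 0, 0, 0.6], [0, 0, 0, 0, 0, 0, 0.6]])

```text
time: 34.82
tool_pos: [0.5666, 0.0259, -0.0113]
tcp_rot: [0.075, -3.14, 0.0]
wrist_force: [0.3, -0.1, -0.8]
width: 0.691
grip_force: 32.5
```

drive_tool(rows=[[0, 0, 0, 0, 0, 0.001, 0.6], [0, 0, 0, 0, 0, 0, 0.6], [0, 0, 0, 0, 0, 0, 0.6]])

```text
time: 35.07
tool_pos: [0.5666, 0.0259, -0.0123]
tcp_rot: [0.075, -3.14, 0.0]
wrist_force: [-0.1, -0.3, -0.5]
width: 0.691
grip_force: 32.5
```

drive_tool(rows=[[0, 0, 0, 0, 0, 0.001, 0.6], [0, 0, 0, 0, 0, 0, 0.6], [0, 0, 0, 0, 0, 0, 0.6]])

```text
time: 35.32
tool_pos: [0.5673, 0.0259, -0.0125]
tcp_rot: [-0.075, 3.14, -0.0]
wrist_force: [-1.3, -0.1, 3.8]
width: 0.691
grip_force: 32.9
```

drive_tool(rows=[[0, 0, 0, 0, 0, -0.001, 0.85], [0, 0, 0, 0, 0, 0, 0.85], [0, 0, 0, 0, 0, 0, 0.85], [0, 0, 0, 0, 0, 0, 0.85], [0, 0, 0, 0, 0, -0.015, 0.85], [0, 0, 0, 0, 0, -0.03, 0.85], [0, 0, 0, 0, 0, -0.03, 0.85], [0, 0, 0, 0, 0, -0.03, 0.85]])

```text
time: 35.98
tool_pos: [0.5658, 0.0259, 0.0932]
tcp_rot: [0.075, -3.139, -0.0]
wrist_force: [-0.1, 0.6, 0.1]
width: 0.853
grip_force: 0.0
```

Run:
```python
from h import *
plan([.435,.026,.09],-1.2)
q=shot("wrist"); 
for n,z in(("splint",.038),("drawer",.05)):
    for d in masks_of(q,n)[:1]: print(n,d["score"],d["bbox"],[np.round(v,1) for v in rect(q,d["mask"],z)])
```

```text
pos [0.5658 0.0259 0.0932] yaw 2.74 toolz [-0.002 -0.    -1.   ]
 turn az 3.94
 shift mm [130.7  -2.7   3.4] rows 4.0
splint 0.74 [221.8, 186.9, 290.9, 250.1] [array([581.5,  26. ]), array([53.4, 58.4]), np.float64(2.8)]
drawer 0.56 [119.5, 75.4, 396.8, 295.1] [array([558.2,  24.4]), array([226.7, 180.9]), np.float64(88.1)]
```

drive_tool(rows=[[0, 0, 3.9, 0.02, 0, 0, 0], [0, 0, 0, 0.03, 0, 0, 0], [0, 0, 0, 0.03, 0, 0, 0], [0, 0, 0, 0.03, 0, 0, 0], [0, 0, 0, 0.02, 0, 0, 0], [0, 0, 0, 0, 0, 0, 0], [0, 0, 0, 0, 0, 0, 0]])

```text
time: 36.72
tool_pos: [0.4347, 0.0272, 0.0914]
tcp_rot: [-0.032, -3.139, 0.0]
wrist_force: [-0.4, 0.8, 0.1]
width: 0.003
grip_force: 0.0
```

Run:
```python
from h import *
plan([.437,.026,-.002],-1.2)
q=shot("wrist"); T=shot("top")
for n,z in(("splint",.038),("drawer",.05)):
    for d in masks_of(q,n)[:1]: print(n,d["score"],d["bbox"],[np.round(v,1) for v in rect(q,d["mask"],z)])
d=masks_of(T,"drawer")[0]; x=onz(T,maskpts(d["mask"]),.042)*1000; print(d["score"],x[:,0].min())
```

```text
pos [0.4347 0.0272 0.0914] yaw -1.15 toolz [-0.002 -0.    -1.   ]
 turn az 0.05
 shift mm [-2.5 -1.2 93.4] rows 3.0
splint 0.57 [250.5, 331.8, 263.6, 341.1] [array([589.7,  23. ]), array([11.8, 12.9]), np.float64(89.0)]
drawer 0.79 [142.7, 251.2, 369.3, 332.9] [array([502.6, -44.3]), array([ 41. , 105.9]), np.float64(18.2)]
0.93 496.4020273859978
```

drive_tool(rows=[[0, 0, 0, 0, 0, 0.02, 0], [0, 0, 0, 0, 0, 0.03, 0], [0, 0, 0, 0, 0, 0.03, 0], [0, 0, 0, 0, 0, 0.013, 0], [0, 0, 0, 0, 0, 0, 0], [0, 0, 0, 0, 0, 0, 0]])

```text
time: 37.47
tool_pos: [0.4364, 0.0272, -0.0009]
tcp_rot: [-0.032, -3.139, 0.0]
wrist_force: [1.0, 0.7, 0.3]
width: 0.003
grip_force: 0.0
```

drive_tool(rows=[[0, 0, 0, -0.005, 0, 0, 0], [0, 0, 0, -0.005, 0, 0, 0], [0, 0, 0, -0.005, 0, 0, 0], [0, 0, 0, -0.005, 0, 0, 0], [0, 0, 0, -0.005, 0, 0, 0], [0, 0, 0, -0.005, 0, 0, 0], [0, 0, 0, -0.005, 0, 0, 0], [0, 0, 0, -0.005, 0, 0, 0]])

```text
time: 38.13
tool_pos: [0.477, 0.0264, -0.0001]
tcp_rot: [-0.032, -3.141, 0.0]
wrist_force: [-1.5, -0.0, 2.2]
width: -0.001
grip_force: 1.0
```

drive_tool(rows=[[0, 0, 0, -0.007, 0, 0, 0], [0, 0, 0, -0.007, 0, 0, 0], [0, 0, 0, -0.007, 0, 0, 0], [0, 0, 0, -0.007, 0, 0, 0], [0, 0, 0, -0.007, 0, 0, 0], [0, 0, 0, -0.007, 0, 0, 0], [0, 0, 0, -0.007, 0, 0, 0], [0, 0, 0, -0.007, 0, 0, 0]])

```text
time: 38.8
tool_pos: [0.5334, 0.0251, -0.0003]
tcp_rot: [-0.032, -3.141, 0.0]
wrist_force: [-2.6, -1.4, 0.1]
width: 0.004
grip_force: 1.1
```

Run:
```python
from h import *
plan([.585,.024,-.002],-1.2); s=status.read_state(); print(s["wrist_force"])
S=shot("side"); d=masks_of(S,"drawer")
for e in d[:1]: print(e["score"],e["bbox"])
```

```text
pos [ 5.334e-01  2.510e-02 -3.000e-04] yaw -1.16 toolz [-0. -0. -1.]
 turn az 0.04
 shift mm [-51.7   0.    1.7] rows 2.0
[-2.63529476 -1.38944161  0.11165537]
0.81 [220.6, 180.8, 269.8, 237.1]
```

Drawer is sliding with about 2 N. Continue.

drive_tool(rows=[[0, 0, 0, -0.006, 0, 0, 0], [0, 0, 0, -0.006, 0, 0, 0], [0, 0, 0, -0.006, 0, 0, 0], [0, 0, 0, -0.006, 0, 0, 0], [0, 0, 0, -0.006, 0, 0, 0], [0, 0, 0, -0.006, 0, 0, 0], [0, 0, 0, 0, 0, 0, 0]])

```text
time: 39.48
tool_pos: [0.5709, 0.0245, 0.0002]
tcp_rot: [0.032, 3.139, 0.0]
wrist_force: [-0.3, -0.2, -0.2]
width: -0.0
grip_force: 0.0
```

drive_tool(rows=[[0, 0, 0, -0.003, 0, 0, 0], [0, 0, 0, -0.003, 0, 0, 0], [0, 0, 0, 0, 0, 0, 0]])

```text
time: 39.73
tool_pos: [0.5756, 0.0244, 0.0001]
tcp_rot: [0.032, 3.14, -0.0]
wrist_force: [-0.3, 0.2, 0.4]
width: -0.002
grip_force: 0.0
```

drive_tool(rows=[[0, 0, 0, -0.003, 0, 0, 0], [0, 0, 0, -0.002, 0, 0, 0], [0, 0, 0, 0, 0, 0, 0]])

```text
time: 39.98
tool_pos: [0.5801, 0.0243, -0.0001]
tcp_rot: [0.032, 3.141, -0.0]
wrist_force: [-0.8, 0.7, -0.6]
width: 0.0
grip_force: 0.1
```

drive_tool(rows=[[0, 0, 0, -0.002, 0, 0, 0], [0, 0, 0, -0.002, 0, 0, 0], [0, 0, 0, 0, 0, 0, 0]])

```text
time: 40.23
tool_pos: [0.5841, 0.0242, -0.0001]
tcp_rot: [0.032, 3.141, -0.0]
wrist_force: [-0.3, -0.1, -0.1]
width: 0.001
grip_force: 0.2
```

drive_tool(rows=[[0, 0, 0, -0.002, 0, 0, 0], [0, 0, 0, -0.001, 0, 0, 0], [0, 0, 0, 0, 0, 0, 0]])

```text
time: 40.48
tool_pos: [0.587, 0.0241, -0.0002]
tcp_rot: [0.032, 3.141, -0.0]
wrist_force: [-0.8, -0.4, -1.0]
width: -0.003
grip_force: 0.3
```

Run:
```python
from h import *
S=shot("side"); T=shot("top"); W=shot("wrist"); print(pose()[:3,3])
for P,n in((S,"side"),(T,"top"),(W,"wrist")):
  for e in masks_of(P,"drawer")[:1]:
    x=onz(P,maskpts(e["mask"]),.042)*1000; y=onz(P,maskpts(e["mask"]),.058)*1000
    print(n,e["score"],e["bbox"],"min x@.042",x[:,0].min(),"max x@.058",y[:,0].max())
```

```text
[ 5.86972799e-01  2.41608003e-02 -1.18349421e-04]
side 0.71 [221.0, 181.2, 252.2, 232.7] min x@.042 602.0993757106073 max x@.058 668.1121848124075
top 0.57 [218.2, 177.0, 291.7, 182.9] min x@.042 639.4962182744978 max x@.058 650.7782548004111
wrist 0.58 [109.2, 297.2, 401.4, 344.2] min x@.042 613.6501903088696 max x@.058 621.316917477991
```

drive_tool(rows=[[0, 0, 0, -0.002, 0, 0, 0], [0, 0, 0, 0, 0, 0, 0], [0, 0, 0, 0, 0, 0, 0]])

```text
time: 41.03
tool_pos: [0.5882, 0.0242, -0.0002]
tcp_rot: [-0.032, -3.14, -0.0]
wrist_force: [-3.0, -0.7, 2.9]
width: -0.001
grip_force: 1.6
```

drive_tool(rows=[[0, 0, 0, -0.002, 0, 0, 0], [0, 0, 0, 0, 0, 0, 0], [0, 0, 0, 0, 0, 0, 0]])

```text
time: 41.28
tool_pos: [0.5881, 0.0241, -0.0004]
tcp_rot: [-0.032, -3.136, 0.0]
wrist_force: [-8.8, 0.2, 6.3]
width: -0.001
grip_force: 4.5
```

drive_tool(rows=[[0, 0, 0, -0.002, 0, 0, 0], [0, 0, 0, 0, 0, 0, 0], [0, 0, 0, 0, 0, 0, 0]])

```text
time: 41.53
tool_pos: [0.5879, 0.0242, -0.0007]
tcp_rot: [-0.031, -3.132, 0.0]
wrist_force: [-14.1, 0.9, 10.3]
width: -0.002
grip_force: 7.0
```

drive_tool(rows=[[0, 0, 0, 0.01, 0, 0, 0], [0, 0, 0, 0.02, 0, 0, 0], [0, 0, 0, 0.02, 0, 0, 0], [0, 0, 0, 0.01, 0, -0.01, 0], [0, 0, 0, 0, 0, -0.04, 0], [0, 0, 0, 0, 0, -0.04, 0], [0, 0, 0, 0, 0, -0.04, 0], [0, 0, 0, 0, 0, -0.04, 0]])

```text
time: 42.2
tool_pos: [0.533, 0.0253, 0.1719]
tcp_rot: [0.032, 3.139, 0.0]
wrist_force: [1.3, 0.6, -0.2]
width: 0.001
grip_force: 0.0
```

drive_tool(rows=[[0, 0, 0, 0, 0, -0.02, 0], [0, 0, 0, 0, 0, 0, 0], [0, 0, 0, 0, 0, 0, 0]])

```text
time: 42.45
tool_pos: [0.5348, 0.0253, 0.1923]
tcp_rot: [0.032, 3.135, 0.0]
wrist_force: [-0.2, -0.3, -0.0]
width: -0.005
grip_force: 0.0
```

Run:
```python
from h import *
plan([.702,.0235,.13],-1.2)
S=shot("side"); T=shot("top")
for P,n in((S,"side"),(T,"top")):
  for e in masks_of(P,"drawer")[:1]:
    x=onz(P,maskpts(e["mask"]),.042)*1000; print(n,e["score"],e["bbox"],"min x@.042",x[:,0].min())
  for e in masks_of(P,"start")[:1]: print(n,e["score"],[np.round(v,1) for v in rect(P,e["mask"],.142)])
```

```text
pos [0.5348 0.0253 0.1923] yaw -1.16 toolz [ 0.006 -0.    -1.   ]
 turn az 0.04
 shift mm [-166.8    1.7   63.3] rows 5.0
side 0.73 [218.7, 171.3, 259.9, 231.7] min x@.042 605.8229613751009
side 0.71 [array([708.7,  91.4]), array([301.8, 283.6]), np.float64(88.2)]
top 0.79 [array([702.6,  22.1]), array([43.1, 46.4]), np.float64(89.3)]
```

drive_tool(rows=[[0, 0.35, 0, -0.033, 0, 0, 0], [0, 0, 0, -0.033, 0, 0, 0], [0, 0, 0, -0.033, 0, 0, 0], [0, 0, 0, -0.034, 0, 0, 0], [0, 0, 0, -0.034, 0, 0, 0], [0, 0, 0, 0, 0.001, 0.03, 0], [0, 0, 0, 0, 0, 0.03, 0], [0, 0, 0, 0, 0, 0, 0]])

```text
time: 43.42
tool_pos: [0.6942, 0.0229, 0.1196]
tcp_rot: [-0.032, -3.121, 0.0]
wrist_force: [-1.8, 0.2, -1.8]
width: -0.007
grip_force: 0.0
```

drive_tool(rows=[[0, 0, 0, 0, 0, 0.01, 0], [0, 0, 0, 0, 0, 0, 0], [0, 0, 0, 0, 0, 0, 0]])

```text
time: 43.67
tool_pos: [0.6994, 0.0229, 0.1198]
tcp_rot: [-0.032, -3.136, -0.0]
wrist_force: [0.6, -0.2, 0.3]
width: -0.0
grip_force: 0.0
```

drive_tool(rows=[[0, 0, 0, 0, 0, 0.005, 0], [0, 0, 0, 0, 0, 0.003, 0], [0, 0, 0, 0, 0, 0, 0]])

```text
time: 43.92
tool_pos: [0.6993, 0.0229, 0.1116]
tcp_rot: [-0.032, -3.136, -0.0]
wrist_force: [-0.1, 0.1, 0.2]
width: 0.002
grip_force: 0.0
```

drive_tool(rows=[[0, 0, 0, 0, 0, 0.002, 0], [0, 0, 0, 0, 0, 0.002, 0], [0, 0, 0, 0, 0, 0, 0]])

```text
time: 44.17
tool_pos: [0.6997, 0.0229, 0.1076]
tcp_rot: [-0.032, -3.137, -0.0]
wrist_force: [-0.1, 0.6, 3.2]
width: 0.001
grip_force: 1.5
```

drive_tool(rows=[[0, 0, 0, 0, 0, 0.002, 0], [0, 0, 0, 0, 0, 0.002, 0], [0, 0, 0, 0, 0, 0, 0]])

```text
time: 44.42
tool_pos: [0.6997, 0.0229, 0.1045]
tcp_rot: [-0.032, -3.137, -0.0]
wrist_force: [-1.7, 0.7, 6.8]
width: 0.003
grip_force: 3.6
```

drive_tool(rows=[[0, 0, 0, 0, 0, 0.002, 0], [0, 0, 0, 0, 0, 0.001, 0], [0, 0, 0, 0, 0, 0, 0]])

```text
time: 44.67
tool_pos: [0.6998, 0.0229, 0.1043]
tcp_rot: [-0.032, -3.137, -0.0]
wrist_force: [-5.9, -0.0, 18.5]
width: -0.001
grip_force: 8.8
```

drive_tool(rows=[[0, 0, 0, 0, 0, -0.02, 0], [0, 0, 0, 0, 0, -0.04, 0], [0, 0, 0, 0, 0, -0.04, 0.5], [0, -0.3, 1.1, 0.025, 0, 0, 0.5], [0, 0, 0, 0.025, -0.03, 0, 0.5], [0, 0, 0, 0.025, -0.03, 0, 0.5], [0, 0, 0, 0.025, -0.03, 0, 0.5], [0, 0, 0, 0.025, -0.03, 0, 0.5]])

```text
time: 45.33
tool_pos: [0.5686, -0.0932, 0.1996]
tcp_rot: [-0.06, -3.14, 0.0]
wrist_force: [0.5, -0.9, -0.1]
width: 0.499
grip_force: 0.0
```

drive_tool(rows=[[0, 0, 0, 0.025, -0.03, 0, 0.5], [0, 0, 0, 0.025, -0.03, 0, 0.5], [0, 0, 0, 0.025, -0.03, 0, 0.5], [0, 0, 0, 0.025, -0.03, 0, 0.5], [0, 0, 0, 0.025, -0.03, 0, 0.5], [0, 0, 0, 0, -0.03, 0, 0.5], [0, 0, 0, 0, 0, 0, 0.5], [0, 0, 0, 0, 0, 0, 0.5]])

```text
time: 46.0
tool_pos: [0.4375, -0.2687, 0.2]
tcp_rot: [-0.067, -3.14, -0.001]
wrist_force: [0.2, 0.8, -0.2]
width: 0.496
grip_force: 0.0
```

Run:
```python
from h import *
plan([.435,-.2818,.0437],-2.25)
S=shot("side")
for e in masks_of(S,"drawer")[:1]:
    x=onz(S,maskpts(e["mask"]),.042)*1000; print(e["score"],e["bbox"],"min x@.042",x[:,0].min())
T=shot("top")
for e in masks_of(T,"start")[:1]: print(e["score"],[np.round(v,1) for v in rect(T,e["mask"],.142)])
for e in masks_of(T,"drawer")[:1]:
    x=onz(T,maskpts(e["mask"]),.042)*1000; print(e["score"],e["bbox"],"min x@.042",x[:,0].min())
q=shot("wrist"); e=masks_of(q,"spacer")[0]; print(e["score"],e["bbox"],proj(q,[[.4325,-.2815,.017],[.4325,-.2815,.098]]).round().tolist())
```

```text
pos [ 0.4375 -0.2687  0.2   ] yaw -2.45 toolz [-0.001  0.    -1.   ]
 turn az -0.2
 shift mm [  1.8 -13.3 156.3] rows 4.0
0.98 [220.8, 175.4, 260.8, 231.1] min x@.042 607.1794226432926
0.61 [array([702.6,  23.3]), array([45.6, 46.4]), np.float64(89.3)]
0.67 [220.6, 172.4, 292.4, 196.3] min x@.042 604.4551751927207
0.77 [218.8, 140.7, 274.6, 186.7] [[245.0, 160.0], [242.0, 178.0]]
```

drive_tool(rows=[[0, 0, -0.2, 0.001, -0.013, 0.01, 0.5], [0, 0, 0, 0, 0, 0.03, 0.5], [0, 0, 0, 0, 0, 0.04, 0.5], [0, 0, 0, 0, 0, 0.04, 0.5], [0, 0, 0, 0, 0, 0.025, 0.5], [0, 0, 0, 0, 0, 0.009, 0.5], [0, 0, 0, 0, 0, 0, 0.5], [0, 0, 0, 0, 0, 0, 0.5]], force=20)

```text
time: 47.02
tool_pos: [0.4372, -0.2805, 0.0471]
tcp_rot: [-0.055, -3.141, 0.001]
wrist_force: [0.5, 0.1, 0.3]
width: 0.503
grip_force: 0.0
```

Run:
```python
from h import *
plan([.435,-.2818,.0437],-2.25)
```

```text
pos [ 0.4372 -0.2805  0.0471] yaw -2.02 toolz [-0. -0. -1.]
 turn az 0.23
 shift mm [ 2.2 -1.4  3.4] rows 1.0
```

drive_tool(rows=[[0, 0, 0.23, 0.002, -0.0013, 0.0015, 0.5], [0, 0, 0, 0, 0, 0, 0.5], [0, 0, 0, 0, 0, 0, 0.1], [0, 0, 0, 0, 0, 0, 0.1], [0, 0, 0, 0, 0, 0, 0.1], [0, 0, 0, 0, 0, 0, 0.1], [0, 0, 0, 0, 0, 0, 0.1], [0, 0, 0, 0, 0, 0, 0.1]])

```text
time: 47.68
tool_pos: [0.4354, -0.282, 0.0462]
tcp_rot: [0.063, 3.14, -0.001]
wrist_force: [-0.8, 2.0, 6.9]
width: 0.175
grip_force: 20.6
```

drive_tool(rows=[[0, 0, 0, 0, 0, 0, 0.1], [0, 0, 0, 0, 0, 0, 0.1]], force=60)

```text
time: 47.85
tool_pos: [0.4355, -0.2821, 0.0464]
tcp_rot: [0.063, 3.14, -0.001]
wrist_force: [-1.2, 3.4, 7.6]
width: 0.161
grip_force: 58.5
```

drive_tool(rows=[[0, 0, 0, 0, 0, -0.005, 0.1], [0, 0, 0, 0, 0, -0.01, 0.1], [0, 0, 0, 0, 0, -0.02, 0.1], [0, 0, 0, 0, 0, -0.03, 0.1], [0, 0, 0, 0, 0, -0.03, 0.1], [0, 0, 0, 0, 0, -0.01, 0.1], [0, 0, 0, 0.001, 0.01, 0, 0.1], [0, 0, 0, 0.001, 0.02, 0, 0.1]])

```text
time: 48.52
tool_pos: [0.434, -0.2526, 0.1504]
tcp_rot: [0.066, 3.14, -0.003]
wrist_force: [-0.3, 0.4, -2.0]
width: 0.157
grip_force: 58.7
```

drive_tool(rows=[[0, 0, 0, 0.001, 0.03, 0, 0.1], [0, 0, 0, 0.001, 0.03, 0, 0.1], [0, 0, 0, 0.001, 0.03, 0, 0.1], [0, 0, 0, 0.001, 0.03, 0, 0.1], [0, 0, 0, 0.001, 0.03, 0, 0.1], [0, 0, 0, 0.001, 0.03, 0, 0.1], [0, 0, 0, 0.001, 0.03, 0, 0.1], [0, 0, 0, 0.001, 0.03, 0, 0.1]])

```text
time: 49.18
tool_pos: [0.433, -0.0095, 0.1477]
tcp_rot: [-0.063, -3.137, -0.001]
wrist_force: [0.5, 0.6, -0.9]
width: 0.157
grip_force: 58.7
```

drive_tool(rows=[[0, 0, 0, 0.001, 0.03, 0, 0.1], [0, 0, 0, 0.001, 0.03, 0, 0.1], [0, 0, 0, 0.001, 0.03, 0, 0.1], [0, 0, 0, 0.001, 0.03, 0, 0.1], [0, 0, 0, 0.001, 0.03, 0, 0.1], [0, 0, 0, 0.001, 0.03, 0, 0.1], [0, 0, 0, 0.001, 0.03, 0, 0.1], [0, 0, 0, 0.001, 0.03, 0, 0.1]])

```text
time: 49.85
tool_pos: [0.4344, 0.2297, 0.1476]
tcp_rot: [-0.062, -3.137, 0.003]
wrist_force: [0.3, -0.4, -1.2]
width: 0.156
grip_force: 58.7
```

drive_tool(rows=[[0, 0, 0, 0.001, 0.02, 0, 0.1], [0, 0, 0, 0, 0.01, 0, 0.1], [0, 0, 0, 0, 0, 0, 0.1], [0, 0, 0, 0, 0, 0, 0.1], [0, 0, 0, 0, 0, 0, 0.1]])

```text
time: 50.27
tool_pos: [0.4364, 0.2573, 0.149]
tcp_rot: [-0.063, -3.139, 0.002]
wrist_force: [0.4, 0.1, -1.2]
width: 0.16
grip_force: 58.7
```

Run:
```python
from h import *
plan([.4359,.2593,.0474],-2.2)
```

```text
pos [0.4364 0.2573 0.149 ] yaw -2.31 toolz [-0.002 -0.002 -1.   ]
 turn az -0.11
 shift mm [  0.3   2.1 101.6] rows 3.0
```

drive_tool(rows=[[0, 0, 0, 0.0003, 0.0021, 0.015, 0.1], [0, 0, 0, 0, 0, 0.025, 0.1], [0, 0, 0, 0, 0, 0.03, 0.1], [0, 0, 0, 0, 0, 0.018, 0.1], [0, 0, 0, 0, 0, 0.006, 0.1], [0, 0, 0, 0, 0, 0.002, 0.1], [0, 0, 0, 0, 0, 0, 0.1], [0, 0, 0, 0, 0, 0, 0.1]])

```text
time: 50.93
tool_pos: [0.4381, 0.2609, 0.0554]
tcp_rot: [0.064, 3.14, 0.002]
wrist_force: [0.8, 1.1, -1.0]
width: 0.161
grip_force: 58.7
```

drive_tool(rows=[[0, 0, 0, 0, 0, 0, 0.1], [0, 0, 0, 0, 0, 0, 0.1]])

```text
time: 51.1
tool_pos: [0.4381, 0.2613, 0.0555]
tcp_rot: [0.063, 3.139, 0.002]
wrist_force: [-0.3, 0.2, -0.1]
width: 0.161
grip_force: 58.7
```

Run:
```python
from h import *
plan([.4359,.2593,.0474],-2.2)
```

```text
pos [0.4381 0.2613 0.0555] yaw -2.29 toolz [ 0.002  0.001 -1.   ]
 turn az -0.09
 shift mm [ 2.1 -2.1  8.1] rows 1.0
```

drive_tool(rows=[[0, 0, 0, 0.002, -0.002, 0.003, 0.1], [0, 0, 0, 0, 0, 0.002, 0.1], [0, 0, 0, 0, 0, 0, 0.1], [0, 0, 0, 0, 0, 0, 0.1]])

```text
time: 51.43
tool_pos: [0.4344, 0.2587, 0.0487]
tcp_rot: [-0.063, -3.14, 0.0]
wrist_force: [-0.2, -0.1, -0.9]
width: 0.161
grip_force: 58.7
```

drive_tool(rows=[[0, 0, 0, 0, 0, 0.0015, 0.1], [0, 0, 0, 0, 0, 0, 0.1], [0, 0, 0, 0, 0, 0, 0.1]])

```text
time: 51.68
tool_pos: [0.4349, 0.259, 0.0475]
tcp_rot: [-0.063, -3.14, -0.0]
wrist_force: [0.9, 0.5, -0.5]
width: 0.155
grip_force: 58.8
```

drive_tool(rows=[[0, 0, 0, -0.001, 0.0003, 0, 0.1], [0, 0, 0, 0, 0, 0.001, 0.1], [0, 0, 0, 0, 0, 0, 0.1], [0, 0, 0, 0, 0, 0, 0.1]])

```text
time: 52.02
tool_pos: [0.436, 0.2593, 0.0476]
tcp_rot: [-0.063, -3.14, -0.0]
wrist_force: [-1.9, -1.4, 7.5]
width: 0.159
grip_force: 59.7
```

drive_tool(rows=[[0, 0, 0, 0, 0, 0.001, 0.1], [0, 0, 0, 0, 0, 0, 0.1], [0, 0, 0, 0, 0, 0, 0.1]])

```text
time: 52.27
tool_pos: [0.4364, 0.2594, 0.0476]
tcp_rot: [-0.063, -3.141, -0.001]
wrist_force: [-5.0, -2.2, 12.9]
width: 0.158
grip_force: 60.4
```

Seated. Release, rise, and go for the bottle.

drive_tool(rows=[[0, 0, 0, 0, 0, -0.0025, 0.1], [0, 0, 0, 0, 0, 0, 0.1], [0, 0, 0, 0, 0, 0, 0.5], [0, 0, 0, 0, 0, 0, 0.5], [0, 0, 0, 0, 0, 0, 0.5], [0, 0, 0, 0, 0, -0.02, 0.5], [0, 0, 0, 0, 0, -0.035, 0.5], [0, 0, 0, 0, 0, -0.035, 0.5]])

```text
time: 52.93
tool_pos: [0.4341, 0.2581, 0.1369]
tcp_rot: [-0.063, -3.136, 0.004]
wrist_force: [1.1, 0.2, -0.3]
width: 0.5
grip_force: 0.0
```

drive_tool(rows=[[0, 0, 0, 0, 0, -0.04, 0.65], [0, 0, 0, -0.004, -0.02, 0, 0.65], [0, 0, 0, -0.004, -0.035, 0, 0.65], [0, 0, 0, -0.004, -0.035, 0, 0.65], [0, 0, 0, -0.005, -0.035, 0, 0.65], [0, 0, 0, -0.005, -0.035, 0, 0.65], [0, 0, 0, -0.005, -0.035, 0, 0.65], [0, 0, 0, -0.005, -0.035, 0, 0.65]])

```text
time: 53.6
tool_pos: [0.4584, 0.0264, 0.1778]
tcp_rot: [-0.062, -3.14, 0.0]
wrist_force: [0.3, 1.1, -1.2]
width: 0.647
grip_force: 0.0
```

drive_tool(rows=[[0, 0, 0, -0.005, -0.035, 0, 0.65], [0, 0, 0, -0.005, -0.035, 0, 0.65], [0, 0, 0, -0.005, -0.035, 0, 0.65], [0, 0, 0, -0.005, -0.035, 0, 0.65], [0, 0, 0, -0.005, -0.035, 0, 0.65], [0, 0, 0, -0.005, -0.035, 0, 0.65], [0, 0, 0, -0.005, -0.035, 0, 0.65], [0, 0, 0, -0.005, -0.035, 0, 0.65]])

```text
time: 54.27
tool_pos: [0.4872, -0.2552, 0.1776]
tcp_rot: [-0.063, -3.14, -0.0]
wrist_force: [1.0, 0.6, 0.1]
width: 0.648
grip_force: 0.0
```

drive_tool(rows=[[0, 0, 0, -0.005, -0.035, 0, 0.65], [0, 0, 0, -0.005, -0.035, 0, 0.65], [0, 0, 0, -0.004, -0.03, 0, 0.65], [0, 0, 0, 0, 0, 0, 0.65], [0, 0, 0, 0, 0, 0, 0.65]])

```text
time: 54.68
tool_pos: [0.497, -0.3552, 0.1771]
tcp_rot: [-0.067, -3.139, -0.001]
wrist_force: [0.7, 0.9, -0.4]
width: 0.65
grip_force: 0.0
```

Run:
```python
from h import *
plan([.5003,-.3563,.0779],-2.25)
T=shot("top"); S=shot("side")
for P in(T,S):
  for n,X in(("bottle",[.50,-.356,.06]),("spacer",[.432,.259,.03])):
    for e in masks_of(P,n)[:1]: print(n,e["score"],e["bbox"],proj(P,[X]).round().tolist())
```

```text
pos [ 0.497  -0.3552  0.1771] yaw -2.44 toolz [-0.002  0.001 -1.   ]
 turn az -0.19
 shift mm [-3.5 -1.  99.2] rows 3.0
bottle 0.85 [382.2, 219.3, 410.5, 241.3] [[400.0, 232.0]]
spacer 0.74 [159.1, 253.7, 179.6, 266.5] [[170.0, 260.0]]
bottle 0.63 [303.4, 124.2, 321.8, 157.5] [[313.0, 140.0]]
spacer 0.6 [270.9, 269.6, 290.7, 303.8] [[282.0, 287.0]]
```

drive_tool(rows=[[0, 0, -0.2, -0.0035, -0.001, 0.01, 0.65], [0, 0, 0, 0, 0, 0.025, 0.65], [0, 0, 0, 0, 0, 0.03, 0.65], [0, 0, 0, 0, 0, 0.02, 0.65], [0, 0, 0, 0, 0, 0.01, 0.65], [0, 0, 0, 0, 0, 0, 0.65], [0, 0, 0, 0, 0, 0, 0.65], [0, 0, 0, 0, 0, 0, 0.65]], force=20)

```text
time: 55.65
tool_pos: [0.502, -0.3557, 0.0844]
tcp_rot: [0.057, 3.14, -0.003]
wrist_force: [0.4, -0.6, 0.9]
width: 0.652
grip_force: 0.0
```

Run:
```python
from h import *
plan([.5003,-.3563,.0779],-2.25)
```

```text
pos [ 0.502  -0.3557  0.0844] yaw -2.07 toolz [ 0.001 -0.002 -1.   ]
 turn az 0.18
 shift mm [ 1.7 -0.7  6.5] rows 1.0
```

drive_tool(rows=[[0, 0, 0.18, 0.0012, -0.0007, 0.0055, 0.65], [0, 0, 0, 0, 0, 0, 0.65], [0, 0, 0, 0, 0, 0, 0.2], [0, 0, 0, 0, 0, 0, 0.2], [0, 0, 0, 0, 0, 0, 0.2], [0, 0, 0, 0, 0, 0, 0.2], [0, 0, 0, 0, 0, 0, 0.2], [0, 0, 0, 0, 0, 0, 0.2]])

```text
time: 56.32
tool_pos: [0.4999, -0.356, 0.0781]
tcp_rot: [-0.062, -3.141, 0.001]
wrist_force: [-0.5, 0.5, 3.5]
width: 0.336
grip_force: 19.9
```

drive_tool(rows=[[0, 0, 0, 0, 0, 0, 0.2], [0, 0, 0, 0, 0, 0, 0.2]], force=60)

```text
time: 56.48
tool_pos: [0.5002, -0.356, 0.0783]
tcp_rot: [0.062, 3.141, -0.001]
wrist_force: [-0.6, 1.3, 5.8]
width: 0.316
grip_force: 58.7
```

drive_tool(rows=[[0, 0, 0, 0, 0, -0.005, 0.2], [0, 0, 0, 0, 0, -0.015, 0.2], [0, 0, 0, 0, 0, -0.025, 0.2], [0, 0, 0, 0, 0, -0.03, 0.2], [0, 0, 0, 0, 0, -0.03, 0.2], [0, 0, 0, 0, 0, -0.025, 0.2], [0, 0, 0, 0.002, 0.01, -0.005, 0.2], [0, 0, 0, 0.003, 0.02, 0, 0.2]])

```text
time: 57.15
tool_pos: [0.4971, -0.3273, 0.2146]
tcp_rot: [0.065, 3.138, -0.006]
wrist_force: [-0.1, -0.8, -1.0]
width: 0.313
grip_force: 59.3
```

drive_tool(rows=[[0, 0, 0, 0.004, 0.03, 0, 0.2], [0, 0, 0, 0.004, 0.03, 0, 0.2], [0, 0, 0, 0.004, 0.03, 0, 0.2], [0, 0, 0, 0.004, 0.03, 0, 0.2], [0, 0, 0, 0.004, 0.03, 0, 0.2], [0, 0, 0, 0.004, 0.03, 0, 0.2], [0, 0, 0, 0.004, 0.03, 0, 0.2], [0, 0, 0, 0.004, 0.03, 0, 0.2]])

```text
time: 57.82
tool_pos: [0.4713, -0.0822, 0.2101]
tcp_rot: [-0.062, -3.137, -0.002]
wrist_force: [1.0, 0.0, -1.1]
width: 0.318
grip_force: 59.3
```

drive_tool(rows=[[0, 0, 0, 0.004, 0.03, 0, 0.2], [0, 0, 0, 0.004, 0.03, 0, 0.2], [0, 0, 0, 0.004, 0.03, 0, 0.2], [0, 0, 0, 0.004, 0.03, 0, 0.2], [0, 0, 0, 0.004, 0.03, 0, 0.2], [0, 0, 0, 0.004, 0.03, 0, 0.2], [0, 0, 0, 0.004, 0.03, 0, 0.2], [0, 0, 0, 0.004, 0.03, 0, 0.2]])

```text
time: 58.48
tool_pos: [0.4486, 0.1581, 0.2102]
tcp_rot: [-0.062, -3.137, 0.001]
wrist_force: [1.3, -0.6, -2.6]
width: 0.316
grip_force: 59.3
```

drive_tool(rows=[[0, 0, 0, 0.005, 0.03, 0, 0.2], [0, 0, 0, 0.005, 0.03, 0, 0.2], [0, 0, 0, 0.005, 0.03, 0, 0.2], [0, 0, 0, 0.004, 0.03, 0, 0.2], [0, 0, 0, 0.004, 0.025, 0, 0.2], [0, 0, 0, 0.002, 0.015, 0, 0.2], [0, 0, 0, 0, 0, 0, 0.2], [0, 0, 0, 0, 0, 0, 0.2]])

```text
time: 59.15
tool_pos: [0.4305, 0.3175, 0.2103]
tcp_rot: [-0.059, -3.137, 0.004]
wrist_force: [0.2, -0.2, -1.8]
width: 0.314
grip_force: 59.5
```

Run:
```python
from h import *
plan([.433,.3323,.0793],-2.25)
```

```text
pos [0.4305 0.3175 0.2103] yaw -2.14 toolz [-0.004 -0.002 -1.   ]
 turn az 0.11
 shift mm [ -2.4  15.2 130.9] rows 4.0
```

drive_tool(rows=[[0, 0, 0, -0.001, 0.015, 0.005, 0.2], [0, 0, 0, 0, 0, 0.02, 0.2], [0, 0, 0, 0, 0, 0.03, 0.2], [0, 0, 0, 0, 0, 0.03, 0.2], [0, 0, 0, 0, 0, 0.025, 0.2], [0, 0, 0, 0, 0, 0.01, 0.2], [0, 0, 0, 0, 0, 0, 0.2], [0, 0, 0, 0, 0, 0, 0.2]])

```text
time: 59.82
tool_pos: [0.4337, 0.3321, 0.0921]
tcp_rot: [-0.063, -3.139, 0.001]
wrist_force: [0.5, 0.6, -2.1]
width: 0.316
grip_force: 59.6
```

drive_tool(rows=[[0, 0, 0, 0, 0, 0, 0.2], [0, 0, 0, 0, 0, 0, 0.2]])

```text
time: 59.98
tool_pos: [0.4355, 0.3335, 0.0947]
tcp_rot: [0.063, 3.138, 0.004]
wrist_force: [0.8, 0.4, -0.6]
width: 0.313
grip_force: 59.6
```

Run:
```python
from h import *
plan([.433,.3323,.0793],-2.25)
```

```text
pos [0.4355 0.3335 0.0947] yaw -2.29 toolz [ 0.003  0.002 -1.   ]
 turn az -0.04
 shift mm [ 2.4 -1.3 15.4] rows 1.0
```

drive_tool(rows=[[0, 0, 0, 0.001, -0.0005, 0.006, 0.2], [0, 0, 0, 0, 0, 0.004, 0.2], [0, 0, 0, 0, 0, 0.002, 0.2], [0, 0, 0, 0, 0, 0, 0.2], [0, 0, 0, 0, 0, 0, 0.2], [0, 0, 0, 0, 0, 0, 0.2]])

```text
time: 60.48
tool_pos: [0.4328, 0.3321, 0.0804]
tcp_rot: [-0.062, -3.14, 0.0]
wrist_force: [-0.5, 0.6, -1.3]
width: 0.318
grip_force: 59.6
```

drive_tool(rows=[[0, 0, 0, 0, 0, 0.001, 0.2], [0, 0, 0, 0, 0, 0, 0.2], [0, 0, 0, 0, 0, 0, 0.2]])

```text
time: 60.73
tool_pos: [0.4328, 0.3321, 0.0795]
tcp_rot: [-0.062, -3.14, 0.0]
wrist_force: [0.1, 0.2, -0.5]
width: 0.317
grip_force: 59.6
```

drive_tool(rows=[[0, 0, 0, 0, 0, 0.001, 0.2], [0, 0, 0, 0, 0, 0, 0.2], [0, 0, 0, 0, 0, 0, 0.2]])

```text
time: 60.98
tool_pos: [0.4333, 0.3325, 0.0794]
tcp_rot: [0.062, 3.141, 0.001]
wrist_force: [-1.3, -0.4, 5.0]
width: 0.314
grip_force: 60.2
```

drive_tool(rows=[[0, 0, 0, 0, 0, 0.0005, 0.2], [0, 0, 0, 0, 0, 0, 0.2], [0, 0, 0, 0, 0, 0, 0.2]])

```text
time: 61.23
tool_pos: [0.4335, 0.3325, 0.0794]
tcp_rot: [0.062, 3.14, 0.002]
wrist_force: [-1.2, -1.3, 7.8]
width: 0.32
grip_force: 60.6
```

drive_tool(rows=[[0, 0, 0, 0, 0, -0.0013, 0.2], [0, 0, 0, 0, 0, 0, 0.2], [0, 0, 0, 0, 0, 0, 0.6], [0, 0, 0, 0, 0, 0, 0.6], [0, 0, 0, 0, 0, 0, 0.6], [0, 0, 0, 0, 0, -0.02, 0.6], [0, 0, 0, 0, 0, -0.04, 0.6], [0, 0, 0, 0, 0, -0.04, 0.6]])

```text
time: 61.9
tool_pos: [0.431, 0.3307, 0.1777]
tcp_rot: [-0.062, -3.135, 0.006]
wrist_force: [0.6, 0.8, 0.1]
width: 0.599
grip_force: 0.0
```

drive_tool(rows=[[0, 0, 0, 0, 0, -0.03, 0.6], [0, 0, 0, -0.02, 0.03, -0.02, 0.6], [0, 0, 0, -0.02, 0.03, -0.02, 0.6], [0, 0, 0, -0.02, 0.03, 0, 0.6], [0, 0, 0, 0, 0.03, 0, 0.6], [0, 0, 0, 0, 0.03, 0, 0.6], [0, 0, 0, 0, 0, 0, 0.6], [0, 0, 0, 0, 0, 0, 0.6]])

```text
time: 62.57
tool_pos: [0.4983, 0.4806, 0.2478]
tcp_rot: [-0.059, -3.139, 0.002]
wrist_force: [-0.5, -0.2, -0.3]
width: 0.601
grip_force: 0.0
```

Run:
```python
from h import *
old={"top":{"bottle":[126.6,247.0,152.8,270.5],"spacer":[156.6,249.9,181.1,266.6],"dish":[329.3,233.1,346.9,252.2]},"side":{"bottle":[256.9,287.2,285.5,325.2],"spacer":[275.7,268.3,290.1,302.8],"dish":[300.7,171.3,321.4,184.7],"tweezers":[184.7,258.4,225.3,270.4]}}
import cv2
for n in("top","side"):
  P=shot(n); a=cv2.imread(f"pics/{n}0.png")[:,:,::-1]
  d=np.abs(P["color"].astype(int)-a).sum(2)
  for o in old[n]:
    e=masks_of(P,o)[:1]; l,t,r,b=[int(v) for v in old[n][o]]
    print(n,o,[ (round(x["score"],2),x["bbox"]) for x in e],"old",old[n][o],"diff",d[t:b,l:r].mean().round(1),"shift",np.round(cv2.phaseCorrelate(cv2.cvtColor(a[t-6:b+6,l-6:r+6].copy(),cv2.COLOR_RGB2GRAY).astype(np.float32),cv2.cvtColor(P["color"][t-6:b+6,l-6:r+6].copy(),cv2.COLOR_RGB2GRAY).astype(np.float32))[0],2))
  for e in masks_of(P,"drawer")[:1]: print("drawer",e["score"],e["bbox"],(onz(P,maskpts(e["mask"]),.042)[:,0].min()))
print(status.read_state()["time"])
```

```text
top bottle [(0.87, [125.1, 247.9, 155.2, 270.5])] old [126.6, 247.0, 152.8, 270.5] diff 43.1 shift [1.51 0.78]
top spacer [(0.76, [156.3, 250.3, 180.1, 266.9])] old [156.6, 249.9, 181.1, 266.6] diff 7.6 shift [-0.16 -0.1 ]
top dish [(0.73, [328.4, 233.2, 349.7, 251.7])] old [329.3, 233.1, 346.9, 252.2] diff 9.4 shift [0.04 0.01]
drawer 0.8 [218.8, 174.7, 295.4, 198.7] 0.6026415202450799
side bottle [(0.76, [255.5, 283.6, 284.5, 331.0])] old [256.9, 287.2, 285.5, 325.2] diff 43.5 shift [0.61 0.31]
side spacer [(0.8, [276.5, 270.8, 291.5, 303.1])] old [275.7, 268.3, 290.1, 302.8] diff 38.4 shift [0.59 0.14]
side dish [(0.74, [304.0, 173.4, 319.0, 185.2])] old [300.7, 171.3, 321.4, 184.7] diff 48.8 shift [-0.02  0.6 ]
side tweezers [] old [184.7, 258.4, 225.3, 270.4] diff 272.8 shift [-24.15  13.24]
drawer 0.82 [219.5, 174.0, 259.6, 226.7] 0.6064442380187305
63.1167
```

drive_tool(rows=[[0, 0, 0, 0, 0.03, 0, 1], [0, 0, 0, 0, 0.03, 0, 1], [0, 0, 0, 0.02, 0.03, 0, 1], [0, 0, 0, 0.03, 0.03, 0, 1], [0, 0, 0, 0.03, 0.03, 0, 1], [0, 0, 0, 0.03, 0.02, 0, 1], [0, 0, 0, 0.03, 0, 0, 1], [0, 0, 0, 0.03, 0, 0, 1]])

```text
time: 63.78
tool_pos: [0.3349, 0.6562, 0.2485]
tcp_rot: [-0.06, -3.14, 0.001]
wrist_force: [0.3, 0.7, -0.2]
width: 0.997
grip_force: 0.0
```

drive_tool(rows=[[0, 0, 0, 0.03, 0, 0, 1], [0, 0, 0, 0.03, 0, 0, 1], [0, 0, 0, 0.03, 0, 0, 1], [0, 0, 0, 0.03, 0, 0, 1], [0, 0, 0, 0.02, 0, 0, 1], [0, 0, 0, 0, 0, 0, 1], [0, 0, 0, 0, 0, 0, 1]])

```text
time: 64.37
tool_pos: [0.1958, 0.6607, 0.2498]
tcp_rot: [-0.059, -3.141, -0.001]
wrist_force: [0.4, -0.8, 0.7]
width: 1.001
grip_force: 0.0
```

Run:
```python
from h import *
B={"top":{"bottle":[126,247,153,271],"spacer":[156,249,182,267],"dish":[329,233,347,252],"tweezers":[170,158,187,203]},"side":{"bottle":[256,287,286,325],"spacer":[275,268,291,303],"dish":[300,171,322,185],"tweezers":[184,258,226,271]}}
g=lambda a:cv2.cvtColor(np.ascontiguousarray(a),cv2.COLOR_RGB2GRAY)
for n in B:
  P=shot(n)["color"]; a=cv2.imread(f"pics/{n}0.png")[:,:,::-1]
  for o,(l,t,r,b) in B[n].items():
    m=cv2.matchTemplate(g(P[t-8:b+8,l-8:r+8]),g(a[t:b,l:r]),cv2.TM_CCOEFF_NORMED); i=np.unravel_index(m.argmax(),m.shape)
    print(n,o,"shift px",i[1]-8,i[0]-8,m.max().round(3),"at 0:",m[8,8].round(3), m[7:10,7:10].round(3).tolist() if o in("bottle","spacer") else "")
print(status.read_state()["time"],pose()[:3,3])
```

```text
top bottle shift px 0 0 0.995 at 0: 0.995 [[0.9089999794960022, 0.9589999914169312, 0.9440000057220459], [0.9480000138282776, 0.9950000047683716, 0.9760000109672546], [0.9229999780654907, 0.9610000252723694, 0.9399999976158142]]
top spacer shift px 0 0 0.998 at 0: 0.998 [[0.9480000138282776, 0.9589999914169312, 0.9179999828338623], [0.9800000190734863, 0.9980000257492065, 0.9549999833106995], [0.9309999942779541, 0.9490000009536743, 0.9089999794960022]]
top dish shift px 0 0 1.0 at 0: 1.0 
top tweezers shift px 0 0 0.999 at 0: 0.999 
side bottle shift px 0 0 0.978 at 0: 0.978 [[0.8889999985694885, 0.9459999799728394, 0.9340000152587891], [0.9240000247955322, 0.9779999852180481, 0.9390000104904175], [0.9039999842643738, 0.9259999990463257, 0.8799999952316284]]
side spacer shift px 0 0 0.992 at 0: 0.992 [[0.8550000190734863, 0.9330000281333923, 0.8830000162124634], [0.9010000228881836, 0.9919999837875366, 0.9179999828338623], [0.8769999742507935, 0.9549999833106995, 0.8809999823570251]]
side dish shift px 0 0 0.998 at 0: 0.998 
side tweezers shift px 0 0 0.999 at 0: 0.999 
64.4667 [0.19755728 0.66050848 0.24948658]
```

Everything is back within a fraction of a pixel and the drawer is shut, so I am handing in.

```bash
python3 -c "
from workcell import workorder
print(workorder.finish_job())"
```

```text
the job is handed in; nothing more can be done
None
```

The job is handed in at about 65 s: the splint lies flat, right way up, in the fully shut drawer and the start button was pressed to its stop; bottle and spacer are back on the tray with no visible shift from where they stood, and the petri dish and tweezers have not moved.

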